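# Change over the tipping tray of a laser marker: scrape it clear, reload and bar it down

### The job

Tip the tray up to its stop by its handle, and while it stays tipped sweep every leftover plate off its floor into the red cup with the scraper, never touching the leftover plates with the fingers. Then lower the tray fully and lay the fresh blank flat and lengthwise on its floor, and after that lay the two blue bars across the tray, one in each pair of saddles. Leave the scraper standing upright on the bench clear of the fixture, and do not disturb the carton, the disc stack or the gauge block.

Things in the scene. Friction and masses are not known exactly. Their poses are not given: they have to be found in the camera images.
- fixture: Aluminium base plate 360 x 230 x 10 mm, bolted down, carrying tray, cup and four blue posts. Origin on the bench below the tray's middle; +x is the tray's downhill direction (towards the cup), z up. Posts stand 22 mm wide at y = +-87 mm (from 76 to 98 mm) and x = -55 and +45 mm; each has on top a saddle, a notch 28 mm wide in x between two cheeks 12 mm high and 8 mm thick, open in y.
- tray (a joint): Tilt of the steel tray about its hinge at the lip, rad: 0 flat, growing as the handle end is lifted, stop at 0.42. The hinge is stiff (about 2 N m, some 10 to 12 N at the handle) and the tray stays where it is left. Floor inside 200 mm long (uphill wall to lip) x 130 mm wide, walls 20 mm high and 4 mm thick on three sides, no wall at the lip. With the tray flat the floor is 75 mm above the bench.
- tray_lip (a point): Middle of the tray's open lower edge, on the floor surface and on the hinge axis (fixture x = +98 mm, 75 mm above the bench); it does not move as the tray tilts. Its axes tilt with the tray: -x runs up the floor, z is the floor's normal.
- tray_floor (a point): Middle of the tray floor, on its upper surface, 100 mm uphill of the lip; its axes tilt with the tray (+x towards the lip, y across, z normal to the floor).
- tray_handle (a point): Middle of the tray's handle: a round black bar 12 mm thick, 96 mm long across the tray (y), with free room of 29 mm between it and the tray's uphill wall. It lies 239 mm from the hinge axis along the floor and 12 mm above the floor surface, and moves with the tray.
- cup_in (a point): Middle of the inner floor of the red scrap cup, fixed to the base plate under the tray's lip. Inside 100 mm (fixture x) x 146 mm (y) x 47 mm deep, rim 62 mm above the bench. The lip overhangs its uphill part by 14 mm. Axes as the fixture's.
- seat_up (a point): Middle between the two saddle floors of the uphill pair, at the height of the saddle floors, 104 mm above the bench (fixture x = -55 mm). Axes as the fixture's.
- seat_low (a point): The same for the pair nearer the cup (fixture x = +45 mm).
- scraper: Standing scraper, 110 mm tall, 0.18 kg. Steel blade 84 wide (y) x 4 x 42 mm high, at x = -18 to -14 mm, pushes towards +x; two wings 4 mm thick reach from it to x = +20 mm. Black cover from 42 to 48 mm height, then an orange grip 24 x 24 mm up to 110 mm, centred on the origin (level of the lower edges). Held by the grip's +-x faces it stays square when pushing; held by its +-y faces it may swivel.
- scrap1: Leftover test plate (yellow), 26 (x) x 58 (y) x 8 mm, about 30 g, lying on the tray floor; its backing clings, so it does not slide by itself even at full tilt. Origin in the middle of its underside. Two to four leftovers are present.
- scrap2: Leftover test plate (green), 26 (x) x 58 (y) x 8 mm, about 30 g, lying on the tray floor; its backing clings, so it does not slide by itself even at full tilt. Origin in the middle of its underside. Two to four leftovers are present.
- scrap3: Leftover test plate (orange), 26 (x) x 58 (y) x 8 mm, about 30 g, lying on the tray floor; its backing clings, so it does not slide by itself even at full tilt. Origin in the middle of its underside. Two to four leftovers are present.
- scrap4: Leftover test plate (brass-coloured), 26 (x) x 58 (y) x 8 mm, about 30 g, lying on the tray floor; its backing clings, so it does not slide by itself even at full tilt. Origin in the middle of its underside. Two to four leftovers are present.
- blank: Fresh aluminium blank, 100 (x) x 50 (y) x 18 mm with a dark label field on top, about 0.2 kg. Origin in the middle of its underside.
- bar_a: Blue retaining bar, 20 (x) x 200 (y) x 14 mm, about 0.15 kg. Origin in the middle of its underside. The two bars are alike and either goes in either pair of saddles.
- bar_b: The other blue retaining bar, same size and origin.
- carton: Bystander: white carton with red stripes, 70 x 110 x 75 mm; origin in the middle of its underside.
- discs: Bystander: stack of steel discs, 64 mm across, 55 mm high; origin in the middle of its underside.
- gauge: Bystander: dark steel gauge block 30 x 130 x 22 mm; origin in the middle of its underside.
There are look-alikes about, which are no part of the job. Several things have the shape of the blank; the one meant has the colours described above. What is shaped like the scraper but green is not meant.

How it is judged (in metres and radians):
On the way, in this order (a step that is already met when the one before it is completed fails the run):
1. the tray is tipped up to its stop (0.36 rad or more) (value of joint tray above 0.36 rad), for 0.2 s.
2. every leftover plate is in the red cup while the tray is still tipped (0.3 rad or more) (value of joint tray above 0.3 rad and x of scrap1 in the frame of cup_in between -0.055 and 0.055 m and y of scrap1 in the frame of cup_in between -0.078 and 0.078 m and z of scrap1 in the frame of cup_in between -0.01 and 0.05 m and x of scrap2 in the frame of cup_in between -0.055 and 0.055 m and y of scrap2 in the frame of cup_in between -0.078 and 0.078 m and z of scrap2 in the frame of cup_in between -0.01 and 0.05 m and x of scrap3 in the frame of cup_in between -0.055 and 0.055 m and y of scrap3 in the frame of cup_in between -0.078 and 0.078 m and z of scrap3 in the frame of cup_in between -0.01 and 0.05 m and x of scrap4 in the frame of cup_in between -0.055 and 0.055 m and y of scrap4 in the frame of cup_in between -0.078 and 0.078 m and z of scrap4 in the frame of cup_in between -0.01 and 0.05 m), for 0.2 s.
3. the tray is lowered flat again (under 0.03 rad) (value of joint tray below 0.03 rad), for 0.2 s.
4. the fresh blank lies flat and lengthwise on the tray floor (value of joint tray below 0.04 rad and x of blank in the frame of tray_floor between -0.055 and 0.056 m and y of blank in the frame of tray_floor between -0.05 and 0.05 m and z of blank in the frame of tray_floor between -0.004 and 0.006 m and angle between blank's own z axis and vertical below 0.08 rad and angle between the x axis of blank and the x axis of fixture, either way round below 0.4 rad), for 0.2 s.
5. both bars lie in the saddles, one in each pair ((((x of bar_a in the frame of seat_up between -0.012 and 0.012 m and y of bar_a in the frame of seat_up between -0.02 and 0.02 m and z of bar_a in the frame of seat_up between -0.004 and 0.005 m and angle between the y axis of bar_a and the y axis of fixture, either way round below 0.12 rad and angle between bar_a's own z axis and vertical below 0.08 rad) and (x of bar_b in the frame of seat_low between -0.012 and 0.012 m and y of bar_b in the frame of seat_low between -0.02 and 0.02 m and z of bar_b in the frame of seat_low between -0.004 and 0.005 m and angle between the y axis of bar_b and the y axis of fixture, either way round below 0.12 rad and angle between bar_b's own z axis and vertical below 0.08 rad)) or ((x of bar_b in the frame of seat_up between -0.012 and 0.012 m and y of bar_b in the frame of seat_up between -0.02 and 0.02 m and z of bar_b in the frame of seat_up between -0.004 and 0.005 m and angle between the y axis of bar_b and the y axis of fixture, either way round below 0.12 rad and angle between bar_b's own z axis and vertical below 0.08 rad) and (x of bar_a in the frame of seat_low between -0.012 and 0.012 m and y of bar_a in the frame of seat_low between -0.02 and 0.02 m and z of bar_a in the frame of seat_low between -0.004 and 0.005 m and angle between the y axis of bar_a and the y axis of fixture, either way round below 0.12 rad and angle between bar_a's own z axis and vertical below 0.08 rad)))), for 0.2 s.
At the end, for the whole second after the job is handed in: Tray flat (under 0.04 rad); every leftover inside the cup, centre below its rim; blank flat on the tray floor, lengthwise within 0.4 rad; a bar seated in each saddle pair (5 mm in height, 12 mm along and 20 mm across the tray); scraper upright on the bench; all at rest (all of step 4 and x of scrap1 in the frame of cup_in between -0.055 and 0.055 m and y of scrap1 in the frame of cup_in between -0.078 and 0.078 m and z of scrap1 in the frame of cup_in between -0.01 and 0.05 m and x of scrap2 in the frame of cup_in between -0.055 and 0.055 m and y of scrap2 in the frame of cup_in between -0.078 and 0.078 m and z of scrap2 in the frame of cup_in between -0.01 and 0.05 m and x of scrap3 in the frame of cup_in between -0.055 and 0.055 m and y of scrap3 in the frame of cup_in between -0.078 and 0.078 m and z of scrap3 in the frame of cup_in between -0.01 and 0.05 m and x of scrap4 in the frame of cup_in between -0.055 and 0.055 m and y of scrap4 in the frame of cup_in between -0.078 and 0.078 m and z of scrap4 in the frame of cup_in between -0.01 and 0.05 m and (((x of bar_a in the frame of seat_up between -0.012 and 0.012 m and y of bar_a in the frame of seat_up between -0.02 and 0.02 m and z of bar_a in the frame of seat_up between -0.004 and 0.005 m and angle between the y axis of bar_a and the y axis of fixture, either way round below 0.12 rad and angle between bar_a's own z axis and vertical below 0.08 rad) and (x of bar_b in the frame of seat_low between -0.012 and 0.012 m and y of bar_b in the frame of seat_low between -0.02 and 0.02 m and z of bar_b in the frame of seat_low between -0.004 and 0.005 m and angle between the y axis of bar_b and the y axis of fixture, either way round below 0.12 rad and angle between bar_b's own z axis and vertical below 0.08 rad)) or ((x of bar_b in the frame of seat_up between -0.012 and 0.012 m and y of bar_b in the frame of seat_up between -0.02 and 0.02 m and z of bar_b in the frame of seat_up between -0.004 and 0.005 m and angle between the y axis of bar_b and the y axis of fixture, either way round below 0.12 rad and angle between bar_b's own z axis and vertical below 0.08 rad) and (x of bar_a in the frame of seat_low between -0.012 and 0.012 m and y of bar_a in the frame of seat_low between -0.02 and 0.02 m and z of bar_a in the frame of seat_low between -0.004 and 0.005 m and angle between the y axis of bar_a and the y axis of fixture, either way round below 0.12 rad and angle between bar_a's own z axis and vertical below 0.08 rad))) and angle between scraper's own z axis and vertical below 0.12 rad and height (world z) of scraper between -0.004 and 0.006 m and linear speed of each of blank, bar_a, bar_b, scraper below 0.02 m/s); the robot touches nothing.
It fails at once if a leftover plate is touched with the fingers (contact force between the fingers and scrap1 above 0.5 N or contact force between the fingers and scrap2 above 0.5 N or contact force between the fingers and scrap3 above 0.5 N or contact force between the fingers and scrap4 above 0.5 N).
It fails at once if a bystander is disturbed (moved over 30 mm) (distance of any of carton, discs, gauge from where it was at the start of the episode above 0.03 m).
Of scrap1, scrap2, scrap3, scrap4 only 2 to 4 are there at a start; the rules pass over those that are not, and their reading is None.
At some moment in a run one of blank, bar_a, bar_b may be knocked a few centimetres aside while the robot is not near it.
It also fails if it takes over 210 s, if anything falls off the work surface, if the arm or the gripper's body presses on something with over 40 N, if the wrist force passes 120 N, or if a joint passes its speed limit or range.

### The arm

A 6-joint arm with a two-finger parallel gripper is mounted at the origin on the work surface. World frame = base frame: x ahead of the robot, y to its left, z up, the work surface at z = 0. Lengths are in mm, angles in rad, forces in N, time in s.
With the tool pointing down it reaches from about 350 to 875 mm from the base axis. Payload 4.2 kg.
Tool frame: the origin (TCP) lies at the very end of the fingers, on their centre line; the grasp point (between the pads) lies 19 mm behind it; z points along the fingers, y is the line along which they close (so a half turn about z gives the same grasp; the last joint's range is limited). The gripper opens to 85 mm and grips with 20 to 120 N. Pads are 22 mm wide; open, the fingers measure 114 mm over their backs; the gripper's body (76 mm by 85 mm) begins 54 mm behind the grasp point. The pads swing forward as they close: fully open they stand 13 mm farther back than shut.
Start: joints at [-0.856, 0.385, 0.008, 0, -1.194, -0.259], TCP at [275.124, -561.165, 197.212] pointing down, gripper open.
Joint ranges: [-3.14, 3.14], [-1.21, 2.06], [-1.07, 1.41], [-3.16, 2.05], [-2.99, -0.16], [-3.1, 3.1]. Speed limits (rad/s): [2.79, 2.79, 3.14, 3.14, 3.14, 3.14].

### API

Orientations are given as a rotation vector (axis times angle).
In Python, from workcell import ctrl, get_image, ticket gives the robot as it stands.
- The arm moves only by the tool jog_arm, never from a script. Its argument "commands" is a list of rows, each a list of 5 numbers: the opening, from 0 (shut) to 1 (fully open), then the shift along the tool's x, y, z each as a share of 0.5 m, from -1 to 1, then the turn about the tool's z as a share of 90 degrees, from -1 to 1. A call has 1 to 10 rows; each row is the pose to reach, as a shift and turn from the pose commanded when the call began, along the tool's axes at that moment; what a row does not reach only later rows make up. A row lasts 1/8 s, in which the tool goes at most 62.5 mm and 10.7 degrees, less where a joint would pass 70% of its speed; a pose out of reach is approached as far as the arm can. A call with a number of a shift or a turn outside -1 to 1 is refused whole. A call with a gripper value outside its range is refused whole. The fingers move at their own pace and stop on an object; "grip_force" is the grip in N (left out, the last holds). Time passes only in rows, so rows that repeat a pose let the fingers close. It gives the time, the measured TCP pose, the force, the opening and the grip force at its end, in the units of the state.
- ctrl.get_obs(): the state, without advancing time (a new reading comes with each control period).
- get_image(name): name is "side" or "top"; returns a dict with "pixels" (420x560x3 uint8, red, green, blue), "mtx" (3x3 intrinsics, pixels), "R" (3x3) and "t" (3): a world point X has camera coordinates R X + t. Camera axes: x right, y down, z forward; pixel columns grow to the right and rows downward; lengths in mm; the calibration is good to about 2 mm. A picture is of the moment at which its call begins. There is no depth.
- ticket.hand_in(): hands the job in; it is judged then, once.
The state is a dict: "t": time; "q": joint angles; "joint_vel": joint speeds; "effort": joint torques, N m; "tool_pos": TCP position; "orientation": TCP orientation; "wrist_force": force on the tool from outside, world axes, zero at the start; "ft_torque": the same for the moment, N m; "gripper_width": finger opening in mm; "grip_force": force on a finger pad.
Only numpy, scipy, OpenCV 4.12 (cv2) and the standard library are available. Lean on these libraries where they do the work, as an engineer would, in place of code of your own. Each camera call takes 0.05 s, during which the arm holds its last target. There are 200 camera calls.

## Working session

There is one attempt and no reset: what is moved stays moved. The work goes in short steps, Python scripts to look and compute and a tool call to move; the robot and the scene stay as the last step left them, time stands still between calls to the robot, and variables do not carry over. Pictures are saved under pics/ and viewed, at most 16 in all, crops included, and the job is handed in when it is done.

Besides the shell and the picture viewer there is one more tool, called after "Emit:" as name(argument=value, ...) on one line, values as JSON. jog_arm: Moves the arm, as the interface text tells. Shift numbers are shares of 0.5 m and turn numbers shares of 90 degrees, none past 1 either way. Its arguments: {"type":"object","properties":{"commands":{"type":"array","items":{"type":"array","items":{"type":"number"}}},"grip_force":{"type":"number"}},"required":["commands"]}

```bash
mkdir -p pics
cat > h.py <<'E'
import numpy as np, cv2
from workcell import ctrl, get_image, ticket
def snap(n,f,crop=None,s=1):
    d=get_image(n); np.savez('cam_'+n+'.npz',**{k:np.array(d[k]) for k in ('mtx','R','t')})
    im=np.array(d['pixels'])[:,:,::-1]; cv2.imwrite('raw_'+f+'.png',im)
    if crop: im=im[crop[1]:crop[3],crop[0]:crop[2]]
    if s!=1: im=cv2.resize(im,None,fx=s,fy=s,interpolation=cv2.INTER_CUBIC)
    cv2.imwrite('pics/'+f+'.png',im)
def cam(n):
    return np.load('cam_'+n+'.npz')
def p2w(n,u,v,z):
    c=cam(n);R,t=c['R'],c['t'].reshape(3)
    r=R.T@np.linalg.solve(c['mtx'],[u,v,1]); o=-R.T@t
    return o+r*(z-o[2])/r[2]
def w2p(n,X):
    c=cam(n);p=c['mtx']@(c['R']@np.array(X,float)+c['t'].reshape(3)); return p[:2]/p[2]
E
python3 - <<'E'
from h import *
o=ctrl.get_obs(); print(o)
snap('top','top0',s=1.42); snap('side','side0',s=1.42)
for n in('top','side'):
    c=cam(n); print(c['mtx'],c['R'],-c['R'].T@c['t'].reshape(3))
E
```

```text
{'t': 0.0, 'q': array([-8.56377649e-01,  3.85575822e-01,  6.61675688e-03, -4.88469148e-04,
       -1.19400620e+00, -2.58575604e-01]), 'joint_vel': array([ 0.00175178, -0.00171626, -0.00063045,  0.00222182, -0.00075656,
        0.00141749]), 'effort': array([ 6.79536879e-05, -3.92289448e+01,  1.88398075e+01,  4.18609858e+00,
       -4.74452216e-03, -1.06429511e-05]), 'tool_pos': array([ 274.84141502, -560.58763738,  196.10805704]), 'orientation': array([ 0.70943867, -3.05981054, -0.00334444]), 'wrist_force': array([-0.08610211, -0.26898394, -0.11588197]), 'ft_torque': array([-0.06219449,  0.04033356, -0.02015125]), 'grip_force': 0.0, 'gripper_width': 85.53682122345306}
[[530.0559271    0.         272.39922716]
 [  0.         530.0559271  212.03944126]
 [  0.           0.           1.        ]] [[ 9.24659881e-03 -9.99956903e-01  8.32512672e-04]
 [-9.82048810e-01 -9.23785539e-03 -1.88400630e-01]
 [ 1.88400201e-01  9.24496962e-04 -9.82091905e-01]] [ 313.31569887   45.59662536 1450.99754445]
[[513.54308631   0.         283.5149037 ]
 [  0.         513.54308631 209.61573742]
 [  0.           0.           1.        ]] [[-0.99665077 -0.07922472 -0.02026555]
 [-0.02010314  0.47758091 -0.87835775]
 [ 0.07926609 -0.87500853 -0.47757404]] [ 456.82718908 1391.84846333  829.62287551]
```

View pics/top0.png

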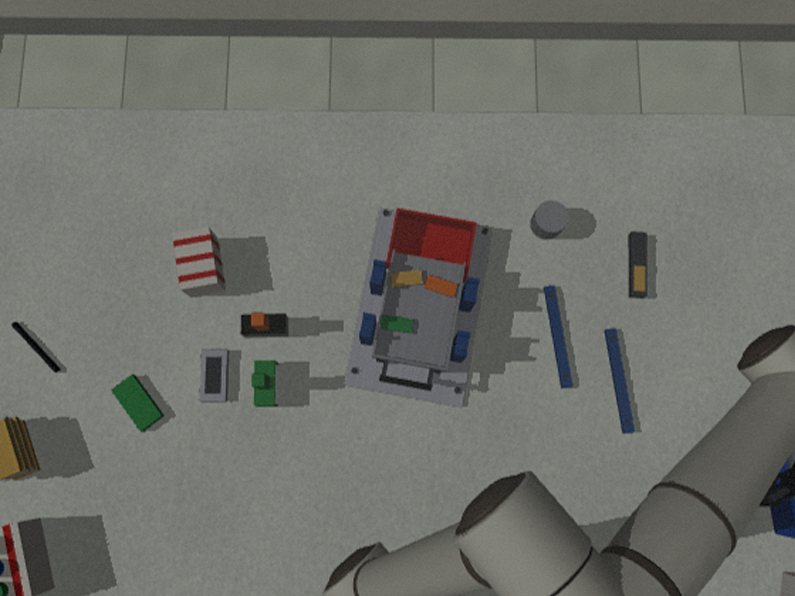

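View pics/side0.png

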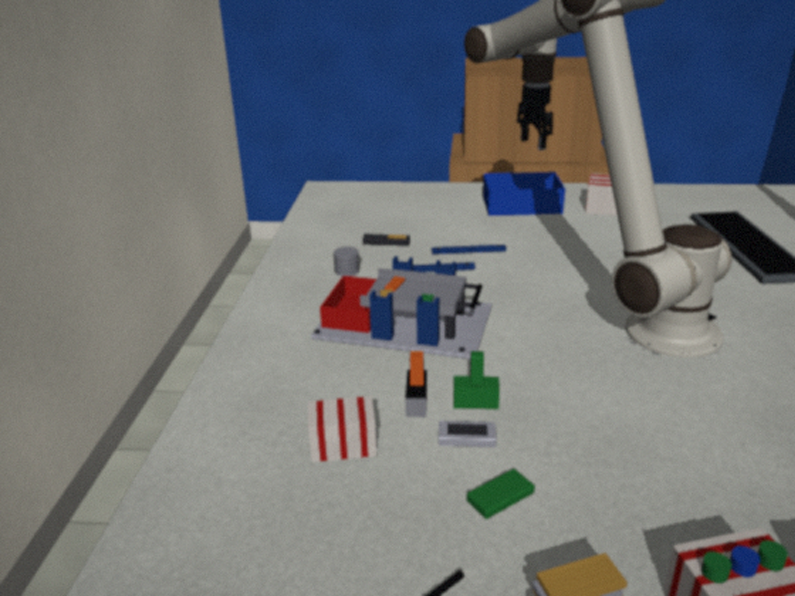

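The top view shows the fixture at about (420,305) with the cup up (+x world). Yellow, orange and green scraps are on the tray. The scraper is at (264,323), the blank at (214,375), and the bars are at (559,337) and (619,380). I'll enlarge these.

Run:
```python
import cv2,numpy as np
im=cv2.imread('raw_top0.png'); s=cv2.imread('raw_side0.png')
f=lambda a,k:cv2.resize(a,None,fx=k,fy=k,interpolation=cv2.INTER_CUBIC)
A=f(im[140:290,240:350],4)   # 440x600
B=f(im[215:295,135:215],4)   # 320x320
C=f(s[240:310,280:360],4)[:280,:]  #320x280
M=np.zeros((600,760,3),np.uint8); M[:,:440]=A; M[:320,440:]=B; M[320:,440:]=C
cv2.imwrite('pics/m1.png',M)
D=f(im[190:315,375:455],4); cv2.imwrite('pics/m2.png',D)
```

```text
(no output)
```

View pics/m1.png

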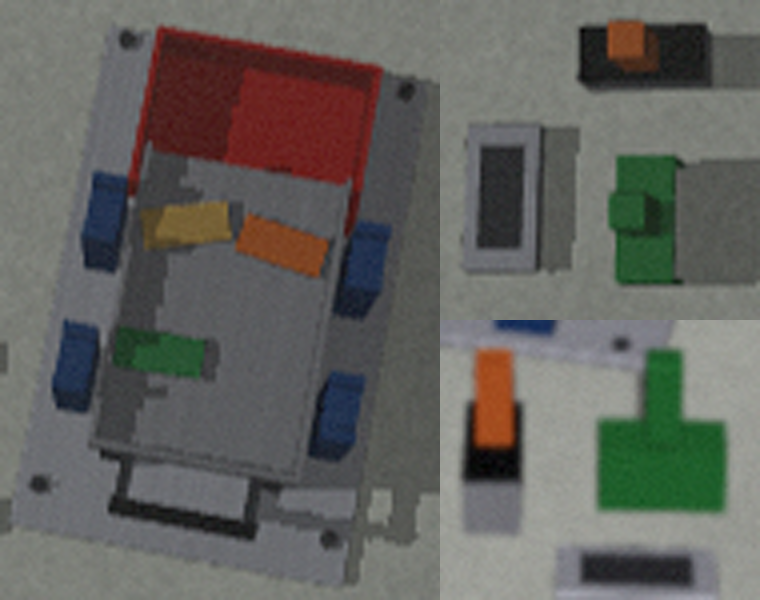

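View pics/m2.png

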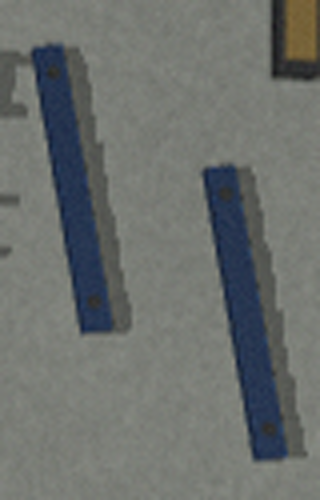

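The montage shows the fixture, plate corners, handle ends (115,505) and (252,532), and the tray's scraps. The scraper is square to the world axes, and the blank's long side lies along world x. The bars have centres at about (72,188) and (245,312) in the m2 crop.

```bash
cat >> h.py <<'E'
def fix2w(F,p):
    c,s=np.cos(F[2]),np.sin(F[2]); return np.array([F[0]+c*p[0]-s*p[1],F[1]+s*p[0]+c*p[1],p[2]])
E
python3 - <<'E'
from h import *
from scipy.optimize import least_squares
A=lambda u,v:(240+u/4,140+v/4); B=lambda u,v:(135+(u-440)/4,215+v/4); D=lambda u,v:(375+u/4,190+v/4)
obs=[(A(112,25),(180,115,10)),(A(12,527),(-180,115,10)),(A(345,585),(-180,-115,10)),(A(115,505),(-141,48,90)),(A(252,532),(-141,-48,90))]
r=lambda F:np.concatenate([w2p('top',fix2w(F,m))-o for o,m in obs])
s=least_squares(r,[500,0,-.2]); F=s.x; print('F',F,s.fun.round(1)); np.save('F.npy',F)
inv=lambda w:np.array([[np.cos(F[2]),np.sin(F[2])],[-np.sin(F[2]),np.cos(F[2])]])@(w[:2]-F[:2])
for n,pts in dict(yel=[(155,205),(143,247),(230,203),(232,242)],ora=[(243,214),(329,240),(322,277),(236,250)],grn=[(116,328),(206,340),(204,376),(112,362)]).items():
    P=np.array([inv(p2w('top',*A(*p),83)) for p in pts]); print(n,P.round(0).tolist(),P.mean(0).round(0))
for n,p,z in [('grip',B(626,40),110),('covL',B(580,25),48),('covR',B(708,25),48),('covBL',B(580,78),48),('cov c',B(644,52),48),('blank',B(503,198),18),('blT',B(505,124),18),('blB',B(501,271),18),('barA',D(72,188.5),14),('AT',D(47,45),14),('AB',D(97,331),14),('barB',D(245,312),14),('BT',D(218,166),14),('BB',D(271,459),14)]:
    print(n,p2w('top',*p,z).round(1))
for n,m in [('handle',(-141,0,87)),('lip',(98,0,75)),('su',(-55,0,104)),('sl',(45,0,104)),('cup',(134,0,15))]: print(n,fix2w(F,m).round(1))
# side camera check of the handle and corners
print([w2p('side',fix2w(F,m))*1.42 for m in [(180,115,10),(-180,115,10),(-141,48,87),(-141,-48,87)]])
E
```

```text
F [ 5.74035002e+02 -1.77595526e+01 -1.84501764e-01] [-0.4  2.5 -1.2  2.2 -0.8  4.3 -0.1 -4.5  2.4 -4. ]
yel [[48.0, 58.0], [19.0, 61.0], [59.0, 10.0], [33.0, 4.0]] [40. 33.]
ora [[53.0, -0.0], [47.0, -59.0], [22.0, -59.0], [28.0, -0.0]] [ 38. -30.]
grn [[-38.0, 67.0], [-34.0, 8.0], [-58.0, 5.0], [-61.0, 66.0]] [-48.  37.]
grip [534.5 279.6 110. ]
covL [554.7 321.7  48. ]
covR [555.5 235.8  48. ]
covBL [518.8 320.1  48. ]
cov c [536.7 278.   48. ]
blank [440.9 374.2  18. ]
blT [491.1 375.4  18. ]
blB [391.9 372.9  18. ]
barA [ 522.2 -283.7   14. ]
AT [ 622.4 -269.7   14. ]
AB [ 425.2 -297.3   14. ]
barB [ 438.9 -397.9   14. ]
BT [ 538.7 -384.3   14. ]
BB [ 341.1 -410.5   14. ]
handle [435.4   8.1  87. ]
lip [670.4 -35.7  75. ]
su [520.   -7.7 104. ]
sl [618.3 -26.  104. ]
cup [705.8 -42.3  15. ]
[array([313.85058701, 333.9362733 ]), array([478.35822341, 354.88947334]), array([466.50072323, 304.46639944]), array([474.64369803, 283.79679101])]
```

Run:
```python
from h import *
from scipy.optimize import least_squares
A=lambda u,v:(240+u/4,140+v/4)
obs=[(A(112,25),(180,115,10),1),(A(12,527),(-180,115,10),1),(A(345,585),(-180,-115,10),1),(A(115,505),(-141,48,90),0),(A(252,532),(-141,-48,90),0),
(A(150,143),(98,69,95),0),(A(352,183),(98,-69,95),0),(A(300,478),(-106,-69,95),0),(A(92,445),(-106,69,95),0)]
r=lambda F:np.concatenate([w2p('top',fix2w(F,np.array(m,float)+[F[3]*k,0,0]))-o for o,m,k in obs])
s=least_squares(r,[500,0,-.2,0]); F=s.x; print('F',F,s.fun.round(1)); np.save('F.npy',F[:3])
inv=lambda w:np.array([[np.cos(F[2]),np.sin(F[2])],[-np.sin(F[2]),np.cos(F[2])]])@(w[:2]-F[:2])
for n,pts in dict(yel=[(155,205),(143,247),(230,203),(232,242)],ora=[(243,214),(329,240),(322,277),(236,250)],grn=[(116,328),(206,340),(204,376),(112,362)]).items():
    P=np.array([inv(p2w('top',*A(*p),83)) for p in pts]); print(n,P.round(0).tolist(),P.mean(0).round(0))
for n,m in [('handle',(-141,0,87)),('lip',(98,0,75)),('su',(-55,0,104)),('sl',(45,0,104)),('cup',(134,0,15))]: print(n,fix2w(F,m).round(1))
for m in [(-55,98,116),(-55,76,116),(45,98,116),(45,-76,116),(45,-98,116)]: print(m,(w2p('top',fix2w(F,m))-[240,140])*4)
print([w2p('side',fix2w(F,m))*1.42 for m in [(-141,48,87),(-141,-48,87),(-55,98,116),(45,98,116)]])
```

```text
F [ 5.63368454e+02 -1.51034957e+01 -1.77297101e-01  1.98908180e+01] [-0.6 -0.3 -0.4 -0.7 -0.   0.7 -0.8 -0.1  1.8  0.1 -0.5 -0.3  0.6 -0.9
  0.4  1.5 -0.6 -0.2]
yel [[59.0, 57.0], [30.0, 60.0], [70.0, 9.0], [44.0, 3.0]] [51. 32.]
ora [[64.0, -1.0], [57.0, -60.0], [32.0, -60.0], [39.0, -1.0]] [ 48. -31.]
grn [[-26.0, 67.0], [-23.0, 8.0], [-47.0, 5.0], [-49.0, 65.0]] [-37.  36.]
handle [424.6   9.8  87. ]
lip [659.8 -32.4  75. ]
su [509.2  -5.4 104. ]
sl [607.7 -23.  104. ]
cup [695.3 -38.7  15. ]
(-55, 98, 116) [ 59.61513826 353.62130912]
(-55, 76, 116) [ 93.51479019 359.95383499]
(45, 98, 116) [ 89.26785884 203.36894973]
(45, -76, 116) [354.89015089 252.30924315]
(45, -98, 116) [388.63943051 258.52746993]
[array([471.88347389, 304.97863755]), array([479.45383236, 284.22030579]), array([426.20027844, 299.70950627]), array([379.06489192, 294.64696882])]
```

```bash
cat >> h.py <<'E'
from scipy.spatial.transform import Rotation as Ro
def st():
    o=ctrl.get_obs(); R=Ro.from_rotvec(o['orientation']).as_matrix(); return o,R
def go(*targets):
    """targets (x,y,z[,yaw deg of tool y]) -> shares from the current pose"""
    o,R=st(); y0=np.degrees(np.arctan2(R[1,1],R[0,1]))
    for T in targets:
        d=R.T@(np.array(T[:3])-o['tool_pos'])/500
        tr=0
        if len(T)>3: tr=-((T[3]-y0+90)%180-90)/90
        print(T,'->',d.round(4).tolist(),'turn',round(tr,4), '| q6',o['q'][5].round(2),'yaw',y0.round(1),'tilt',np.degrees(np.arccos(-R[2,2])).round(2))
F=np.load('F.npy'); Y=np.degrees(F[2])
E
python3 - <<'E'
from h import *
h=fix2w(F,(-141,0,0)); go((h[0],h[1],180,Y),(h[0],h[1],110,Y),(h[0],h[1],72,Y))
E
```

```text
(np.float64(424.5787703824925), np.float64(9.764630995126067), 180, np.float64(-10.158375632523212)) -> [-0.7709, 0.8927, 0.0341] turn -0.5971 | q6 -0.26 yaw 116.1 tilt 0.11
(np.float64(424.5787703824925), np.float64(9.764630995126067), 110, np.float64(-10.158375632523212)) -> [-0.7709, 0.8924, 0.1741] turn -0.5971 | q6 -0.26 yaw 116.1 tilt 0.11
(np.float64(424.5787703824925), np.float64(9.764630995126067), 72, np.float64(-10.158375632523212)) -> [-0.7709, 0.8922, 0.2501] turn -0.5971 | q6 -0.26 yaw 116.1 tilt 0.11
```

Emit:
jog_arm(commands=[[0.33,-0.771,0.893,0.034,-0.597],[0.33,-0.771,0.893,0.034,-0.597],[0.33,-0.771,0.893,0.034,-0.597],[0.33,-0.771,0.893,0.034,-0.597],[0.33,-0.771,0.893,0.034,-0.597],[0.33,-0.771,0.893,0.034,-0.597],[0.33,-0.771,0.893,0.034,-0.597],[0.33,-0.771,0.893,0.034,-0.597],[0.33,-0.771,0.893,0.034,-0.597],[0.33,-0.771,0.893,0.034,-0.597]], grip_force=60)

```text
t: 1.35
tool_pos: [424.9, 12.1, 180.0]
orientation: [2.02, -2.406, -0.0]
wrist_force: [0.4, -1.5, -0.0]
gripper_width: 28.2
grip_force: 0.0
```

Emit:
jog_arm(commands=[[0.33,0,0,0,0],[0.33,0,0,0,0],[0.33,0,0,0,0],[0.33,0,0,0,0]])

```text
t: 1.85
tool_pos: [424.5, 8.6, 180.3]
orientation: [-2.014, 2.411, -0.0]
wrist_force: [0.4, -0.1, -0.1]
gripper_width: 27.9
grip_force: 0.0
```

Run:
```python
from h import *
snap('side','s1',crop=(180,100,400,265),s=3.5); snap('top','t1')
o,_=st();print(o['tool_pos'],o['gripper_width'])
h=fix2w(F,(-141,0,0)); go((h[0],h[1],110,Y),(h[0],h[1],72,Y))
```

```text
[424.61997549   8.83529185 180.27583616] 28.28358862130471
(np.float64(424.5787703824925), np.float64(9.764630995126067), 110, np.float64(-10.158375632523212)) -> [-0.0018, 0.0004, 0.1406] turn -0.0007 | q6 -0.58 yaw 169.8 tilt 0.01
(np.float64(424.5787703824925), np.float64(9.764630995126067), 72, np.float64(-10.158375632523212)) -> [-0.0018, 0.0004, 0.2166] turn -0.0007 | q6 -0.58 yaw 169.8 tilt 0.01
```

View pics/s1.png

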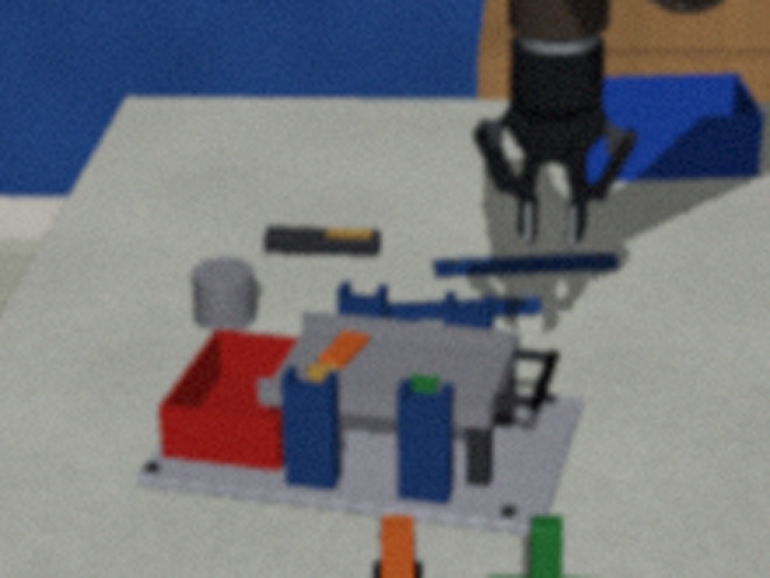

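The view shows the fingers straddling the handle line above it, near (553,240). Descending and gripping.

Emit:
jog_arm(commands=[[0.33,-0.002,0,0.1,0],[0.33,-0.002,0,0.16,0],[0.33,-0.002,0,0.19,0],[0.33,-0.002,0,0.217,0],[0.33,-0.002,0,0.217,0],[0.0,-0.002,0,0.217,0],[0.0,-0.002,0,0.217,0],[0.0,-0.002,0,0.217,0],[0.0,-0.002,0,0.217,0],[0.0,-0.002,0,0.217,0]], grip_force=60)

```text
t: 3.2
tool_pos: [424.9, 10.5, 71.8]
orientation: [-2.016, 2.409, -0.0]
wrist_force: [-0.6, -0.2, 0.8]
gripper_width: 0.2
grip_force: 0.0
```

Run:
```python
from h import *
snap('side','s2',crop=(260,160,360,250),s=4); snap('top','t2',crop=(240,230,340,290),s=4)
a=cv2.imread('pics/s2.png');b=cv2.imread('pics/t2.png'); cv2.imwrite('pics/c2.png',np.vstack([a,b]))
```

```text
(no output)
```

View pics/c2.png

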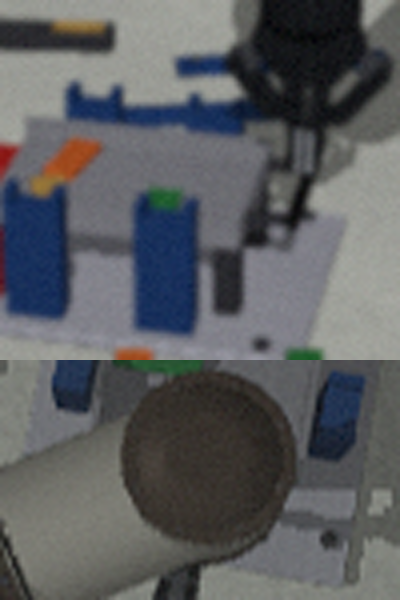

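Run:
```python
from h import *
q=lambda X:((w2p('side',X)-[260,160])*4).round(0)
print('tcp',q((424.9,10.5,71.8)))
for m in [(-141,48,87),(-141,0,87),(-141,-48,87),(-106,69,95),(98,69,95)]: print(m,q(fix2w(F,m)))
a=cv2.imread('raw_side0.png')[180:240,300:360]; b=cv2.imread('raw_s2.png')[180:240,300:360]
cv2.imwrite('pics/c3.png',cv2.resize(np.hstack([a,b]),None,fx=6.5,fy=6.5,interpolation=cv2.INTER_CUBIC))
```

```text
tcp [299. 207.]
(-141, 48, 87) [289. 219.]
(-141, 0, 87) [300. 189.]
(-141, -48, 87) [311. 161.]
(-106, 69, 95) [237. 218.]
(98, 69, 95) [-28. 189.]
```

View pics/c3.png

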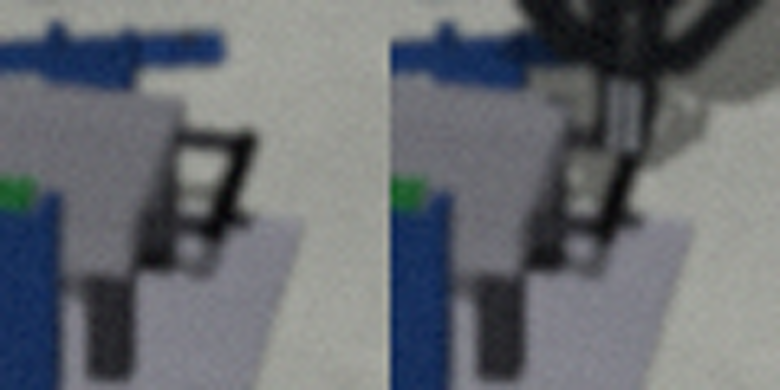

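Run:
```python
from h import *
print('s1 tcp',((w2p('side',(424.6,8.8,180.3))-[180,100])*3.5).round(0), ((w2p('side',(424.6,8.8,199.3))-[180,100])*3.5).round(0))
o,_=st(); print(o['tool_pos'],o['gripper_width'],o['wrist_force'],o['t'])
a=cv2.imread('raw_s1.png')[130:190,300:360]; b=cv2.imread('raw_s2.png')[160:220,300:360]
cv2.imwrite('pics/c4.png',cv2.resize(np.hstack([a,b]),None,fx=6.5,fy=6.5,interpolation=cv2.INTER_CUBIC))
```

```text
s1 tcp [546. 278.] [546. 257.]
[424.92161971  10.43352176  71.74753998] 0.3149167884528225 [-0.38789582 -0.05548139 -0.08826618] 3.3
```

View pics/c4.png

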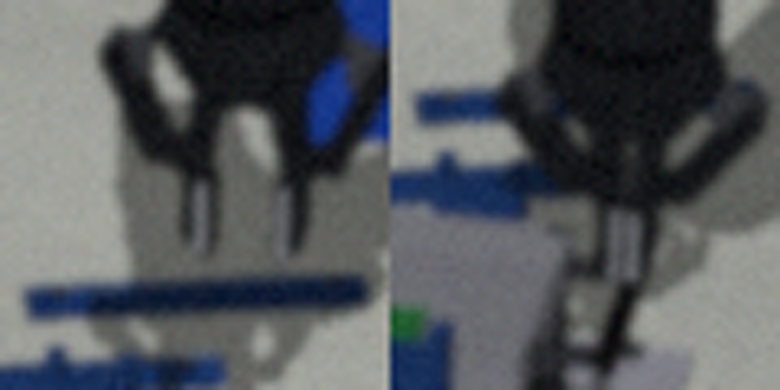

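Run:
```python
from h import *
R=Ro.from_rotvec([ 0.70943867, -3.05981054, -0.00334444]).as_matrix(); p=np.array([274.84,-560.59,196.1])
for back in (0,13,30):
  for s in (-1,1): print(back,s,(w2p('side',p+R@[0,s*48,-back])*1.42).round(0))
# arm pixels in t1 vs t0 : flange disc centre
a=cv2.imread('raw_t1.png').astype(int);b=cv2.imread('raw_top0.png').astype(int)
d=(np.abs(a-b).sum(2)>60).astype(np.uint8)
for r in range(180,330,6): print(r,''.join('#' if x else '.' for x in d[r,200:380:3]))
print('tcp top',w2p('top',(424.6,8.8,180)),w2p('top',(424.6,8.8,330)),w2p('top',(424.6,8.8,450)))
```

```text
0 -1 [521. 157.]
0 1 [539. 167.]
13 -1 [522. 152.]
13 1 [539. 162.]
30 -1 [522. 146.]
30 1 [540. 156.]
180 ............................................................
186 ............................................................
192 ............................................................
198 ............................................................
204 ............................................................
210 ............................................................
216 ............................................................
222 ............................................................
228 ..............................#######.......................
234 ..........................#####.#######.....................
240 ....................#.##..##############....................
246 ................##....##.###############....................
252 .........######.......####..###########.....................
258 ......######...........##########.#####.....................
264 ......#..####..........##.########.####.....................
270 .#..##.######.#..........######.#..###......................
276 ######.....####.............######..........................
282 ##.#..##....####...#######.####.............................
288 .....######..########......####.............................
294 .....############...........................................
300 ......########..............................................
306 ......########..............................................
312 .......########.............................................
318 .......#########............................................
324 ........#########...........................................
tcp top [287.75415874 266.54570259] [289.82945877 260.35068675] [291.92818054 254.08575424]
```

Emit:
jog_arm(commands=[[0.33,0,0,0,0],[0.33,0,0,0,0],[0.33,0,0,0,0],[0.33,0,0,0.02,0],[0.33,0,0,0.04,0],[0.33,0,0,0.055,0],[0.33,0,0,0.055,0]])

```text
t: 4.18
tool_pos: [424.3, 10.1, 43.3]
orientation: [2.015, -2.408, -0.001]
wrist_force: [0.1, -0.6, 0.8]
gripper_width: 27.9
grip_force: 0.0
```

Emit:
jog_arm(commands=[[0,0,0,0,0],[0,0,0,0,0],[0,0,0,0,0],[0,0,0,0,0],[0,0,0,0,0],[0,0,0,0,0]])

```text
t: 4.92
tool_pos: [426.2, 10.5, 44.5]
orientation: [-2.015, 2.407, -0.002]
wrist_force: [3.9, -4.2, -4.2]
gripper_width: 9.3
grip_force: 58.5
```

Emit:
jog_arm(commands=[[0.33,0,0,0,0],[0.33,0,0,0,0],[0.33,0,0,0,0],[0.33,0,0,0.024,0],[0.33,0,0,0.024,0]])

```text
t: 5.55
tool_pos: [423.8, 10.1, 31.1]
orientation: [2.014, -2.408, -0.002]
wrist_force: [-0.0, -0.1, -0.8]
gripper_width: 28.1
grip_force: 0.0
```

Emit:
jog_arm(commands=[[0,0,0,0,0],[0,0,0,0,0],[0,0,0,0,0],[0,0,0,0,0],[0,0,0,0,0],[0,0,0,0,0]])

```text
t: 6.3
tool_pos: [426.2, 10.4, 32.3]
orientation: [-2.016, 2.407, -0.002]
wrist_force: [4.3, -3.5, -5.3]
gripper_width: 10.1
grip_force: 58.3
```

Emit:
jog_arm(commands=[[0,0,-0.002,-0.024,0],[0,0,-0.005,-0.048,0],[0,0,-0.009,-0.071,0],[0,0,-0.014,-0.094,0],[0,0,-0.021,-0.117,0],[0,0,-0.028,-0.14,0],[0,0,-0.037,-0.162,0],[0,0,-0.047,-0.184,0],[0,0,-0.051,-0.194,0],[0,0,-0.051,-0.194,0]], grip_force=90)

```text
t: 7.55
tool_pos: [450.3, 6.0, 128.8]
orientation: [-2.016, 2.41, 0.0]
wrist_force: [5.5, -0.3, -11.2]
gripper_width: 9.0
grip_force: 88.1
```

Run:
```python
from h import *
snap('side','s3',crop=(225,120,385,260),s=4.2)
o,_=st(); print(o['tool_pos'],o['gripper_width'],o['wrist_force'])
print(((w2p('side',o['tool_pos'])-[225,120])*4.2).round(0))
print(((w2p('side',fix2w(F,(98-213.3,0,75+108.4)))-[225,120])*4.2).round(0))
```

```text
[450.30349288   5.98325546 128.85360831] 9.515912125192848 [  5.17179053  -0.34485377 -11.98511235]
[428. 312.]
[430. 242.]
```

View pics/s3.png

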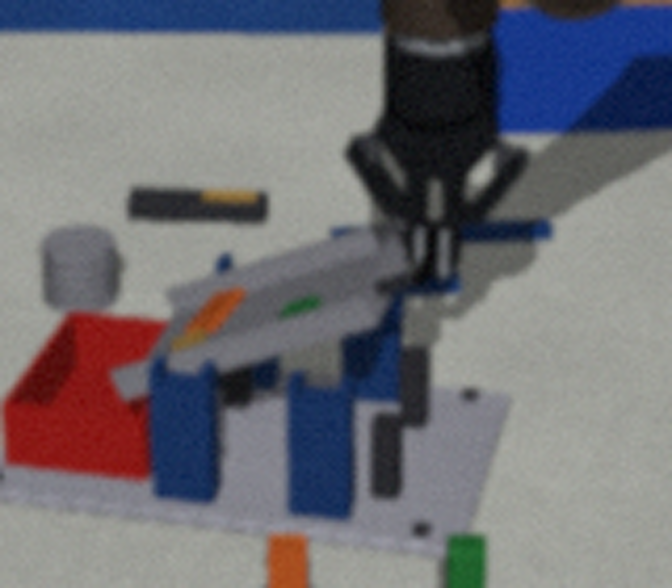

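The view shows the tray tipped, with its lip at (120,380) and the fingers on the handle at (430,250). The real fingertips sit roughly 28 mm higher than reported, so I'll allow for that. Releasing and going to the scraper.

Emit:
jog_arm(commands=[[0.33,0,0,0,0],[0.33,0,0,0,0],[0.33,0,0,0,0],[0.33,0,0,0,0],[0.33,0,0,-0.05,0],[0.33,0,0,-0.12,0],[0.33,0,0,-0.2,0],[0.33,0,0,-0.2,0]])

```text
t: 8.6
tool_pos: [452.0, 6.4, 232.6]
orientation: [-2.012, 2.404, -0.005]
wrist_force: [0.9, -0.1, -0.8]
gripper_width: 28.1
grip_force: 0.0
```

Run:
```python
from h import *
go((535.5,279,190,0),(535.5,279,130,0),(535.5,279,45,0))
```

```text
(535.5, 279, 190, 0) -> [-0.5658, -0.0679, 0.0876] turn -0.1126 | q6 -0.55 yaw 169.9 tilt 0.44
(535.5, 279, 130, 0) -> [-0.5654, -0.067, 0.2075] turn -0.1126 | q6 -0.55 yaw 169.9 tilt 0.44
(535.5, 279, 45, 0) -> [-0.5649, -0.0658, 0.3775] turn -0.1126 | q6 -0.55 yaw 169.9 tilt 0.44
```

Emit:
jog_arm(commands=[[0.65,-0.566,-0.068,0.05,-0.113],[0.65,-0.566,-0.068,0.05,-0.113],[0.65,-0.566,-0.068,0.05,-0.113],[0.65,-0.566,-0.068,0.05,-0.113],[0.65,-0.566,-0.068,0.09,-0.113],[0.65,-0.566,-0.068,0.15,-0.113],[0.65,-0.566,-0.067,0.2,-0.113],[0.65,-0.565,-0.067,0.2,-0.113],[0.65,-0.565,-0.067,0.2,-0.113],[0.65,-0.565,-0.067,0.2,-0.113]])

```text
t: 9.85
tool_pos: [533.5, 278.4, 130.6]
orientation: [-2.22, 2.219, -0.001]
wrist_force: [-0.2, -0.1, 0.1]
gripper_width: 55.4
grip_force: 0.0
```

Run:
```python
from h import *
snap('side','s4'); snap('top','t4')
o,_=st();print(o['tool_pos'])
a=cv2.resize(cv2.imread('raw_s4.png')[190:310,225:345],None,fx=3.2,fy=3.2,interpolation=cv2.INTER_CUBIC)
b=cv2.resize(cv2.imread('raw_t4.png')[150:270,150:270],None,fx=3.2,fy=3.2,interpolation=cv2.INTER_CUBIC)
cv2.imwrite('pics/c5.png',np.hstack([a,b]))
print((w2p('side',o['tool_pos'])-[225,190])*3.2,(w2p('side',o['tool_pos']+[0,0,28])-[225,190])*3.2)
for z in (130,300,400,450):print(z,(w2p('top',list(o['tool_pos'][:2])+[z])-[150,150])*3.2)
go((535.5,279,130,0),(535.5,279,45,0))
```

```text
[533.26083432 278.34006046 130.38511973]
[220.01901106 163.86434604] [219.63908384 133.83680208]
130 [ 98.0441601  237.45345784]
300 [ 56.42121257 196.6473843 ]
400 [ 25.89117436 166.71651544]
450 [  8.4316651  149.59965897]
(535.5, 279, 130, 0) -> [-0.0013, -0.0045, 0.0008] turn 0.0001 | q6 -0.75 yaw -180.0 tilt 0.12
(535.5, 279, 45, 0) -> [-0.0011, -0.0042, 0.1708] turn 0.0001 | q6 -0.75 yaw -180.0 tilt 0.12
```

View pics/c5.png

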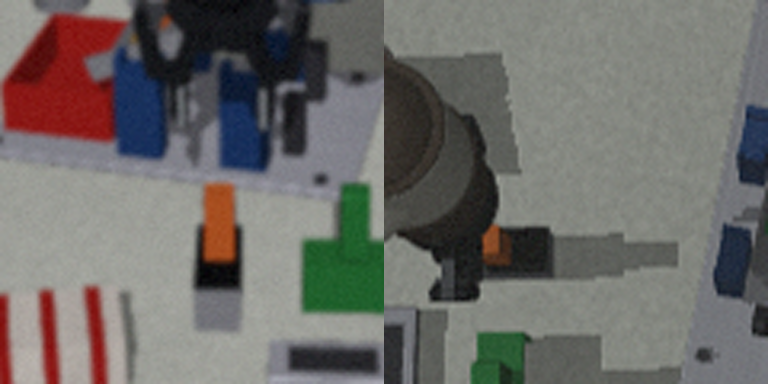

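The picture shows the open fingers straddling the grip's line in x: tips at (178,125) and (265,120), grip top at (220,185). Descending.

Emit:
jog_arm(commands=[[0.65,-0.001,-0.004,0.06,0],[0.65,-0.001,-0.004,0.12,0],[0.65,-0.001,-0.004,0.15,0],[0.65,-0.001,-0.004,0.171,0],[0.65,-0.001,-0.004,0.171,0],[0.65,-0.001,-0.004,0.171,0]])

```text
t: 10.7
tool_pos: [535.5, 279.1, 44.7]
orientation: [-2.221, 2.219, -0.001]
wrist_force: [0.8, -0.3, -0.4]
gripper_width: 55.7
grip_force: 0.0
```

Emit:
jog_arm(commands=[[0,0,0,0,0],[0,0,0,0,0],[0,0,0,0,0],[0,0,0,0,0],[0,0,0,0,0],[0,0,0,0,0],[0,0,0,0,0]], grip_force=80)

```text
t: 11.58
tool_pos: [535.5, 279.0, 44.6]
orientation: [-2.221, 2.219, -0.001]
wrist_force: [0.2, -0.2, 6.0]
gripper_width: 23.0
grip_force: 79.1
```

Emit:
jog_arm(commands=[[0,0,0,-0.1,0],[0,0,0,-0.2,0],[0,0,0,-0.32,-0.1],[0,0,0,-0.36,-0.2],[0,0,0,-0.36,-1],[0,0,0,-0.36,-1],[0,0,0,-0.36,-1],[0,0,0,-0.36,-1],[0,0,0,-0.36,-1],[0,0,0,-0.36,-1]])

```text
t: 12.82
tool_pos: [533.5, 278.1, 221.6]
orientation: [3.133, -0.197, -0.006]
wrist_force: [0.7, -0.3, -2.2]
gripper_width: 23.0
grip_force: 79.1
```

Emit:
jog_arm(commands=[[0,0,0,0,0],[0,0,0,0,0],[0,0,0,0,0],[0,0,0,0,0]])

```text
t: 13.32
tool_pos: [534.7, 278.6, 223.6]
orientation: [3.135, -0.208, -0.0]
wrist_force: [0.4, -0.2, -1.3]
gripper_width: 23.1
grip_force: 79.2
```

Run:
```python
from h import *
snap('side','s5',crop=(240,130,350,280),s=4)
o,R=st();print(o['tool_pos'],o['q'],o['gripper_width'],o['wrist_force'],R.round(2).tolist())
go((535.5,279,225,90))
```

```text
[534.71360036 278.57979868 223.68298895] [ 7.48479580e-01  3.30515014e-01 -6.36792822e-03 -1.14878321e-04
 -1.23401325e+00  6.90388575e-01] 22.806247421274968 [ 0.22266976 -0.30473273 -1.53172126] [[0.99, -0.13, -0.0], [-0.13, -0.99, 0.0], [-0.0, 0.0, -1.0]]
(535.5, 279, 225, 90) -> [0.0014, -0.001, -0.0026] turn -0.084 | q6 0.69 yaw -97.6 tilt 0.01
```

View pics/s5.png

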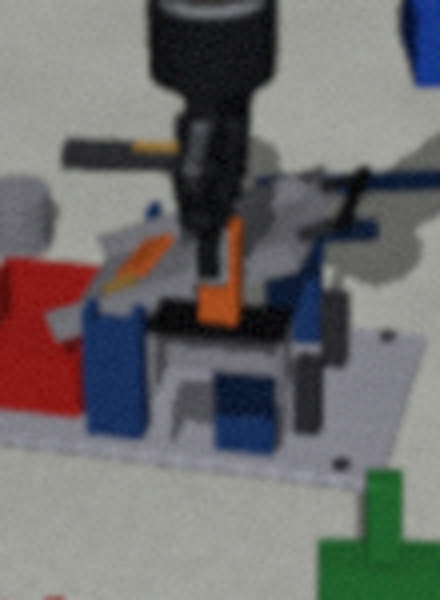

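Run:
```python
from h import *
o,R=st()
for dz in (0,28,47): print(dz,((w2p('side',o['tool_pos']+[0,0,dz])-[240,130])*4).round(0))
p=o['tool_pos'];b=p[2]-44.6
for n,d in dict(c48=(0,0,48),top=(0,0,110),wingL=(42,20,0),wingR=(-42,20,0),bladeL=(42,-14,0),bladeR=(-42,-14,0),cvL=(42,20,48),cvR=(-42,20,48)).items():
    # d in (tool x, scraper fwd, up)
    y=-R[:,1]; print(n,((w2p('side',np.array([p[0],p[1],b])+R[:,0]*d[0]+y*d[1]+[0,0,d[2]])-[240,130])*4).round(0))
```

```text
0 [211. 317.]
28 [210. 277.]
47 [210. 249.]
c48 [211. 312.]
top [210. 222.]
wingL [140. 389.]
wingR [272. 401.]
bladeL [152. 362.]
bladeR [282. 374.]
cvL [137. 322.]
cvR [273. 333.]
```

The picture shows the scraper held with its open, winged side towards the side camera, so it faced +x before the turn. It sits about 9 mm off the pads' middle along its y. I'll move over the tray.

```bash
cat >> h.py <<'E'
OFF=9.0; ZB=44.6; TH=.415
def scr(s,y,gap,th=TH):
    """TCP for blade rear edge at s uphill of lip (along floor), scraper centre at fixture y"""
    fx=98-s*np.cos(th)+18; z=75+s*np.sin(th)+gap+ZB
    return (*fix2w(F,(fx,y-OFF,z)),)
E
python3 - <<'E'
from h import *
p=scr(177,18,70); print(p); go(p)
E
```

```text
(np.float64(519.7009059512516), np.float64(1.8641207258854067), np.float64(260.96461767825593))
(np.float64(519.7009059512516), np.float64(1.8641207258854067), np.float64(260.96461767825593)) -> [0.043, 0.5526, -0.0746] turn 0 | q6 0.69 yaw -97.6 tilt 0.01
```

Emit:
jog_arm(commands=[[0,0,0,-0.075,0],[0,0,0,-0.1,0.1],[0,0.02,0.2,-0.1,0.3],[0,0.043,0.4,-0.1,0.4],[0,0.043,0.553,-0.1,0.9],[0,0.043,0.553,-0.1,0.9],[0,0.043,0.553,-0.1,0.9],[0,0.043,0.553,-0.1,0.9],[0,0.043,0.553,-0.1,0.9],[0,0.043,0.553,-0.1,0.9]])

```text
t: 14.62
tool_pos: [519.8, 1.5, 273.9]
orientation: [-2.251, 2.191, -0.0]
wrist_force: [-0.2, -0.1, -1.9]
gripper_width: 22.7
grip_force: 79.5
```

Run:
```python
from h import *
go((*scr(177,18,40),Y),(*scr(177,18,8),Y))
```

```text
(np.float64(519.7009059512516), np.float64(1.8641207258854067), np.float64(230.9646176782559), np.float64(-10.158375632523212)) -> [-0.0007, 0.0003, 0.0859] turn 0.1298 | q6 -0.29 yaw -178.5 tilt 0.02
(np.float64(519.7009059512516), np.float64(1.8641207258854067), np.float64(198.9646176782559), np.float64(-10.158375632523212)) -> [-0.0007, 0.0003, 0.1499] turn 0.1298 | q6 -0.29 yaw -178.5 tilt 0.02
```

Emit:
jog_arm(commands=[[0,0,0,0.03,0.13],[0,0,0,0.08,0.13],[0,0,0,0.12,0.13],[0,0,0,0.13,0.13],[0,0,0,0.13,0.13],[0,0,0,0.13,0.13]])

```text
t: 15.38
tool_pos: [520.6, 1.8, 209.8]
orientation: [-2.014, 2.408, -0.002]
wrist_force: [0.6, 0.4, -1.8]
gripper_width: 22.9
grip_force: 79.3
```

Run:
```python
from h import *
snap('side','s6'); snap('top','t6')
o,_=st();print(o['tool_pos'],o['wrist_force'])
a=cv2.resize(cv2.imread('raw_s6.png')[145:245,230:330],None,fx=4,fy=4,interpolation=cv2.INTER_CUBIC)
b=cv2.resize(cv2.imread('raw_t6.png')[160:260,250:350],None,fx=4,fy=4,interpolation=cv2.INTER_CUBIC)
cv2.imwrite('pics/c6.png',np.hstack([a,b]))
def S(d): # scraper point predicted
    c=np.array(o['tool_pos'])+fix2w([0,0,F[2]],(d[0],d[1]+OFF,d[2]-ZB)); return c
for d in [(20,42,0),(20,42,48),(-18,42,0),(20,-42,48),(20,-42,0)]: print(d,((w2p('side',S(d))-[230,145])*4).round(0),((w2p('top',S(d))-[250,160])*4).round(0))
```

```text
[520.38846151   1.77466781 209.59952823] [ 0.01279192  0.19030452 -1.39368433]
(20, 42, 0) [252. 177.] [ 87. 226.]
(20, 42, 48) [252. 117.] [ 87. 211.]
(-18, 42, 0) [303. 182.] [ 75. 285.]
(20, -42, 48) [278.  71.] [226. 237.]
(20, -42, 0) [278. 129.] [221. 250.]
```

View pics/c6.png

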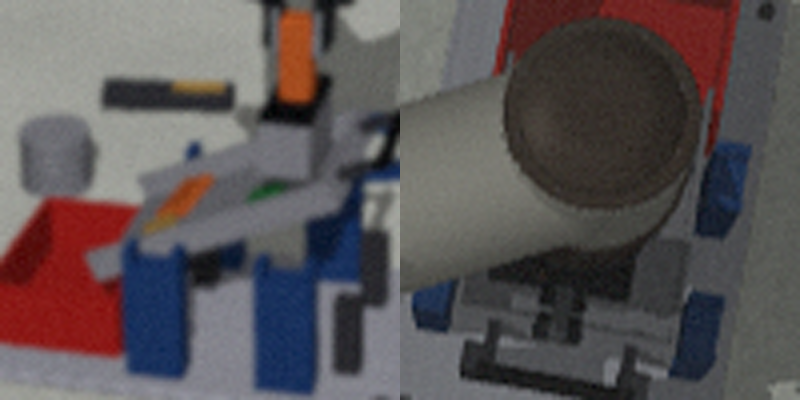

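The view shows the scraper hanging over the tray uphill of the green plate. Its near bottom edge is at about (262,177) to (318,182), a few mm uphill of the prediction. Lowering it gently.

Emit:
jog_arm(commands=[[0,0,0,0.012,0],[0,0,0,0.018,0],[0,0,0,0.018,0],[0,0,0,0.018,0]])

```text
t: 15.98
tool_pos: [520.0, 1.6, 199.7]
orientation: [2.015, -2.411, 0.0]
wrist_force: [-0.9, -0.0, -1.2]
gripper_width: 23.0
grip_force: 79.4
```

Emit:
jog_arm(commands=[[0,0,0,0.004,0],[0,0,0,0.004,0],[0,0,0,0.004,0]])

```text
t: 16.35
tool_pos: [519.9, 1.7, 197.7]
orientation: [-2.015, 2.411, -0.0]
wrist_force: [-0.8, -0.0, -1.6]
gripper_width: 22.8
grip_force: 79.4
```

Emit:
jog_arm(commands=[[0,0,0,0.003,0],[0,0,0,0.003,0],[0,0,0,0.003,0]])

```text
t: 16.73
tool_pos: [519.9, 1.7, 196.2]
orientation: [-2.015, 2.411, -0.0]
wrist_force: [-0.4, 0.9, -3.2]
gripper_width: 23.2
grip_force: 79.4
```

Emit:
jog_arm(commands=[[0,0,0,0.003,0],[0,0,0,0.003,0],[0,0,0,0.003,0]])

```text
t: 17.1
tool_pos: [519.9, 1.7, 194.7]
orientation: [2.015, -2.411, 0.0]
wrist_force: [-0.6, 0.4, -2.6]
gripper_width: 22.8
grip_force: 79.4
```

Emit:
jog_arm(commands=[[0,0,0,0.002,0],[0,0,0,0.002,0],[0,0,0,0.002,0]])

```text
t: 17.48
tool_pos: [519.9, 1.6, 193.7]
orientation: [2.014, -2.411, -0.0]
wrist_force: [-0.6, 0.3, -2.4]
gripper_width: 23.0
grip_force: 79.4
```

Emit:
jog_arm(commands=[[0,0,0,0.002,0],[0,0,0,0.002,0],[0,0,0,0.002,0]])

```text
t: 17.85
tool_pos: [519.9, 1.7, 192.7]
orientation: [2.015, -2.411, -0.0]
wrist_force: [-0.6, 0.3, -2.7]
gripper_width: 22.8
grip_force: 79.4
```

Emit:
jog_arm(commands=[[0,0,0,0.002,0],[0,0,0,0.002,0],[0,0,0,0.002,0]])

```text
t: 18.23
tool_pos: [519.9, 1.7, 191.7]
orientation: [2.015, -2.411, -0.0]
wrist_force: [-0.6, -0.4, -1.0]
gripper_width: 22.4
grip_force: 79.4
```

Emit:
jog_arm(commands=[[0,0,0,0.002,0],[0,0,0,0.002,0],[0,0,0,0.002,0]])

```text
t: 18.6
tool_pos: [519.9, 1.7, 190.7]
orientation: [2.015, -2.41, -0.0]
wrist_force: [1.0, -0.4, -2.6]
gripper_width: 23.1
grip_force: 79.4
```

Emit:
jog_arm(commands=[[0,0,0,0.002,0],[0,0,0,0.002,0],[0,0,0,0.002,0]])

```text
t: 18.98
tool_pos: [520.3, 1.6, 190.1]
orientation: [-2.014, 2.41, -0.001]
wrist_force: [-0.6, -0.0, 0.6]
gripper_width: 23.1
grip_force: 80.0
```

Emit:
jog_arm(commands=[[0,0,0,-0.002,0],[0,0,-0.02,0.0067,0],[0,0,-0.04,0.0154,0],[0,0,-0.06,0.0241,0],[0,0,-0.08,0.0328,0],[0,0,-0.08,0.0328,0]])

```text
t: 19.73
tool_pos: [560.1, -5.7, 172.6]
orientation: [2.014, -2.411, 0.0]
wrist_force: [0.2, -0.4, -1.4]
gripper_width: 22.7
grip_force: 79.5
```

Emit:
jog_arm(commands=[[0,0,-0.02,0.0087,0],[0,0,-0.04,0.0174,0],[0,0,-0.06,0.0261,0],[0,0,-0.08,0.0348,0],[0,0,-0.08,0.0348,0]])

```text
t: 20.35
tool_pos: [599.4, -12.7, 155.3]
orientation: [2.014, -2.411, 0.0]
wrist_force: [-0.2, -0.5, -1.8]
gripper_width: 22.9
grip_force: 79.6
```

```bash
cat >> h.py <<'E'
def blobs(n,box=(215,130,350,260)):
    im=np.array(get_image(n)['pixels'])[box[1]:box[3],box[0]:box[2]]; h=cv2.cvtColor(im,cv2.COLOR_RGB2HSV)
    for nm,lo,hi in [('orange',6,16),('yellow',17,28),('green',45,80)]:
        m=cv2.inRange(h,(lo,110,60),(hi,255,255)); k,l,s,c=cv2.connectedComponentsWithStats(m)
        print(n,nm,[(s[i][:4]+[box[0],box[1],0,0]).tolist()+[int(s[i][4])] for i in range(1,k) if s[i][4]>6])
E
python3 - <<'E'
from h import *
o,_=st();print(o['wrist_force'])
blobs('side');blobs('top',(240,130,350,290))
for n,fx,z in [('blade front lip',(16-4),0)]: pass
for fx in (20,46,72,98): print(fx,[w2p('side',fix2w(F,(fx,y,75+(98-fx)*.44+8))).round(0).tolist() for y in(36,-36)])
E
```

```text
[-0.18784741 -0.52707911 -1.76966601]
side orange [[273, 162, 11, 23, 187], [260, 201, 4, 4, 9]]
side yellow [[262, 200, 6, 4, 14]]
side green [[332, 248, 8, 12, 95]]
top orange [[313, 194, 10, 11, 83]]
top yellow []
top green []
20 [[281.0, 198.0], [287.0, 188.0]]
46 [[272.0, 201.0], [279.0, 191.0]]
72 [[264.0, 203.0], [271.0, 193.0]]
98 [[257.0, 206.0], [263.0, 196.0]]
```

Emit:
jog_arm(commands=[[0,0,-0.02,0.0087,0],[0,0,-0.04,0.0174,0],[0,0,-0.06,0.0261,0],[0,0,-0.08,0.0348,0],[0,0,-0.1,0.0435,0],[0,0,-0.1,0.0435,0]])

```text
t: 21.2
tool_pos: [648.8, -21.6, 133.6]
orientation: [-2.014, 2.411, -0.0]
wrist_force: [0.9, 0.2, -1.5]
gripper_width: 23.0
grip_force: 79.7
```

Emit:
jog_arm(commands=[[0,0,-0.02,0.0087,0],[0,0,-0.04,0.0174,0],[0,0,-0.06,0.0261,0],[0,0,-0.085,0.0261,0],[0,0,-0.095,0.0261,0],[0,0,-0.095,0.0261,0]])

```text
t: 21.95
tool_pos: [694.8, -29.9, 120.7]
orientation: [2.014, -2.411, -0.001]
wrist_force: [-0.3, 0.2, -1.9]
gripper_width: 22.8
grip_force: 79.4
```

Run:
```python
from h import *
o,_=st();print(o['wrist_force'])
blobs('side');blobs('top',(240,130,350,290))
for z in(15,62): print([w2p('top',fix2w(F,(x,y,z))).round(0).tolist() for x in(84,184) for y in(73,-73)],[w2p('side',fix2w(F,(x,y,z))).round(0).tolist() for x in(84,184) for y in(73,-73)])
```

```text
[-0.33164485  0.15374489 -1.87721385]
side orange [[243, 170, 11, 22, 173], [249, 215, 10, 5, 34]]
side yellow [[274, 166, 12, 2, 22]]
side green [[332, 248, 8, 12, 96]]
top orange [[303, 178, 21, 8, 78]]
top yellow [[283, 173, 21, 8, 91]]
top green []
[[274.0, 187.0], [326.0, 197.0], [281.0, 153.0], [332.0, 163.0]] [[258.0, 231.0], [271.0, 209.0], [228.0, 228.0], [243.0, 206.0]]
[[275.0, 183.0], [328.0, 193.0], [281.0, 148.0], [334.0, 158.0]] [[258.0, 218.0], [271.0, 197.0], [227.0, 214.0], [242.0, 194.0]]
```

Emit:
jog_arm(commands=[[0,0,0,-0.1,0],[0,0,0,-0.2,0],[0,0,0.1,-0.28,0],[0,0,0.2,-0.28,0],[0,0,0.3,-0.28,0],[0,0,0.36,-0.28,0],[0,0,0.36,-0.28,0],[0,0,0.36,-0.28,0]])

```text
t: 23.05
tool_pos: [517.6, 2.2, 261.7]
orientation: [-2.014, 2.409, -0.001]
wrist_force: [0.3, 0.3, -1.5]
gripper_width: 22.7
grip_force: 79.9
```

Run:
```python
from h import *
snap('side','s7'); snap('top','t7')
o,_=st();print(o['tool_pos'],o['wrist_force'])
a=cv2.resize(cv2.imread('raw_s7.png')[160:260,220:320],None,fx=4,fy=4,interpolation=cv2.INTER_CUBIC)
b=cv2.resize(cv2.imread('raw_t7.png')[140:240,250:350],None,fx=4,fy=4,interpolation=cv2.INTER_CUBIC)
cv2.imwrite('pics/c7.png',np.hstack([a,b])); blobs('side');blobs('top',(240,130,350,290))
```

```text
[518.01786438   2.10062514 261.00905141] [-0.24989762 -0.78631123 -2.1535147 ]
side orange [[300, 131, 10, 24, 210], [249, 215, 10, 5, 34]]
side yellow [[273, 166, 13, 2, 25]]
side green [[332, 248, 8, 12, 95]]
top orange []
top yellow []
top green []
```

View pics/c7.png

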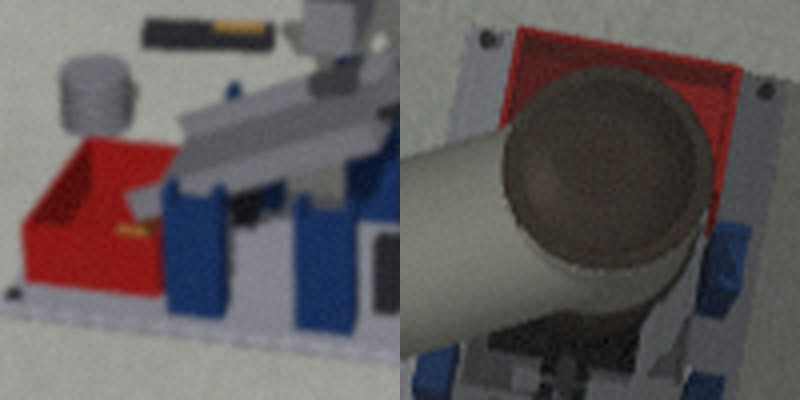

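Emit:
jog_arm(commands=[[0,-0.12,0,0,0],[0,-0.24,0,0,0],[0,-0.36,0,0,0],[0,-0.48,0,0,0],[0,-0.54,0,0,0],[0,-0.54,0,0,0]])

```text
t: 24.0
tool_pos: [565.7, 270.0, 259.1]
orientation: [2.016, -2.406, -0.0]
wrist_force: [-0.4, -0.3, -2.3]
gripper_width: 22.7
grip_force: 79.8
```

Run:
```python
from h import *
snap('top','t8',crop=(235,135,360,285),s=4)
o,_=st();print(o['tool_pos'])
blobs('top',(240,130,350,290))
b=cv2.imread('raw_t8.png'); cv2.imwrite('pics/t8.png',np.hstack([cv2.resize(b[135:285,235:360],None,fx=4,fy=4,interpolation=cv2.INTER_CUBIC),cv2.resize(b[150:290,370:440],None,fx=4,fy=4,interpolation=cv2.INTER_CUBIC)[:600] if 0 else cv2.resize(b[170:320,375:450],None,fx=4,fy=4,interpolation=cv2.INTER_CUBIC)]))
```

```text
[565.50853935 268.55822045 259.63556425]
top orange [[284, 169, 21, 5, 23], [303, 178, 21, 8, 77]]
top yellow [[283, 170, 22, 11, 160]]
top green []
```

View pics/t8.png

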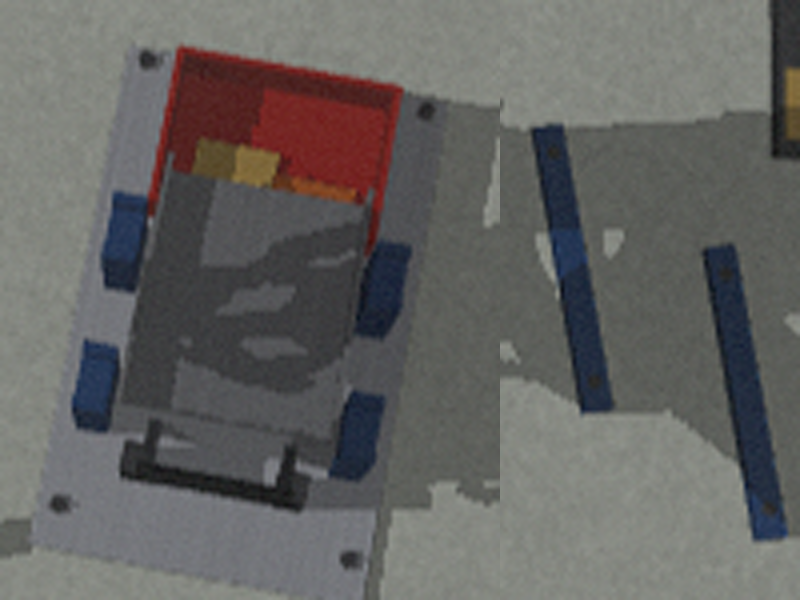

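The view shows an empty tray floor, only shadows. The yellow and orange plates lie in the cup at (235,160) and (320,190), and green is under the lip. Setting the scraper down on the bench.

Run:
```python
from h import *
go((540,275,60,0),(540,275,45.2,0),(540,275,160,0))
```

```text
(540, 275, 60, 0) -> [-0.006, 0.0523, 0.4004] turn -0.1136 | q6 -0.88 yaw 169.8 tilt 0.11
(540, 275, 45.2, 0) -> [-0.006, 0.0522, 0.43] turn -0.1136 | q6 -0.88 yaw 169.8 tilt 0.11
(540, 275, 160, 0) -> [-0.0057, 0.0525, 0.2004] turn -0.1136 | q6 -0.88 yaw 169.8 tilt 0.11
```

Emit:
jog_arm(commands=[[0,-0.006,0.052,0.1,-0.114],[0,-0.006,0.052,0.2,-0.114],[0,-0.006,0.052,0.3,-0.114],[0,-0.006,0.052,0.37,-0.114],[0,-0.006,0.052,0.4,-0.114],[0,-0.006,0.052,0.42,-0.114],[0,-0.006,0.052,0.43,-0.114],[0,-0.006,0.052,0.43,-0.114],[0,-0.006,0.052,0.43,-0.114]])

```text
t: 25.22
tool_pos: [540.9, 275.9, 47.2]
orientation: [-2.221, 2.219, -0.0]
wrist_force: [0.3, 0.7, -1.8]
gripper_width: 23.0
grip_force: 79.7
```

Emit:
jog_arm(commands=[[0.65,0,0,0,0],[0.65,0,0,0,0],[0.65,0,0,0,0],[0.65,0,0,0,0],[0.65,0,0,-0.05,0],[0.65,0,0,-0.12,0],[0.65,0,0,-0.22,0],[0.65,0,0,-0.34,0],[0.65,0,0,-0.4,0],[0.33,0,0,-0.4,0]])

```text
t: 26.48
tool_pos: [541.5, 276.2, 249.7]
orientation: [-2.217, 2.216, -0.001]
wrist_force: [-0.3, 0.1, -1.3]
gripper_width: 38.5
grip_force: 0.0
```

Run:
```python
from h import *
h=fix2w(F,(98-213.3,0,0)); go((h[0],h[1],250,Y),(h[0],h[1],129,Y))
```

```text
(np.float64(449.8758971095796), np.float64(5.231929885004655), 250, np.float64(-10.158375632523212)) -> [0.5418, 0.1837, -0.004] turn 0.1133 | q6 -0.74 yaw -180.0 tilt 0.4
(np.float64(449.8758971095796), np.float64(5.231929885004655), 129, np.float64(-10.158375632523212)) -> [0.5428, 0.185, 0.238] turn 0.1133 | q6 -0.74 yaw -180.0 tilt 0.4
```

Emit:
jog_arm(commands=[[0.33,0.1,0.04,0,0.113],[0.33,0.2,0.08,0,0.113],[0.33,0.32,0.12,0,0.113],[0.33,0.44,0.16,0,0.113],[0.33,0.543,0.184,0,0.113],[0.33,0.543,0.184,0,0.113],[0.33,0.543,0.184,0,0.113],[0.33,0.543,0.184,0,0.113]])

```text
t: 27.48
tool_pos: [448.6, 4.6, 245.6]
orientation: [2.017, -2.407, -0.001]
wrist_force: [0.7, -0.1, 0.3]
gripper_width: 28.2
grip_force: 0.0
```

Run:
```python
from h import *
go((450.3,6,250,Y),(450.3,6,129,Y))
```

```text
(450.3, 6, 250, np.float64(-10.158375632523212)) -> [-0.0033, -0.0028, -0.0089] turn 0.001 | q6 -0.55 yaw 169.9 tilt 0.06
(450.3, 6, 129, np.float64(-10.158375632523212)) -> [-0.0034, -0.003, 0.2331] turn 0.001 | q6 -0.55 yaw 169.9 tilt 0.06
```

Emit:
jog_arm(commands=[[0.33,-0.003,-0.003,0.08,0],[0.33,-0.003,-0.003,0.15,0],[0.33,-0.003,-0.003,0.2,0],[0.33,-0.003,-0.003,0.233,0],[0.33,-0.003,-0.003,0.233,0],[0,-0.003,-0.003,0.233,0],[0,-0.003,-0.003,0.233,0],[0,-0.003,-0.003,0.233,0],[0,-0.003,-0.003,0.233,0],[0,-0.003,-0.003,0.233,0]], grip_force=90)

```text
t: 28.72
tool_pos: [450.5, 5.8, 130.2]
orientation: [-2.015, 2.408, 0.0]
wrist_force: [-2.8, 5.6, 2.6]
gripper_width: 8.8
grip_force: 87.9
```

Emit:
jog_arm(commands=[[0,0,0.012,0.028,0],[0,0,0.021,0.051,0],[0,0,0.028,0.073,0],[0,0,0.035,0.098,0],[0,0,0.041,0.122,0],[0,0,0.046,0.146,0],[0,0,0.049,0.17,0],[0,0,0.051,0.193,0],[0,0,0.051,0.198,0],[0,0,0.051,0.198,0]])

```text
t: 29.98
tool_pos: [426.5, 10.2, 33.6]
orientation: [-2.017, 2.405, -0.003]
wrist_force: [-9.7, 4.8, 24.6]
gripper_width: 8.8
grip_force: 94.8
```

Emit:
jog_arm(commands=[[0.33,0,0,-0.004,0],[0.33,0,0,-0.004,0],[0.33,0,0,-0.004,0],[0.33,0,0,-0.004,0],[0.33,0,0,-0.06,0],[0.33,0,0,-0.15,0],[0.33,0,0,-0.27,0],[0.85,0,0,-0.38,0],[0.85,0,0,-0.38,0]])

```text
t: 31.1
tool_pos: [427.9, 10.3, 225.0]
orientation: [-2.011, 2.401, -0.007]
wrist_force: [0.2, -0.7, -1.1]
gripper_width: 63.1
grip_force: 0.0
```

Run:
```python
from h import *
snap('top','t9'); snap('side','s9')
b=cv2.imread('raw_t9.png'); c=b[240:295,130:180]
g=cv2.cvtColor(c,cv2.COLOR_BGR2GRAY); hsv=cv2.cvtColor(c,cv2.COLOR_BGR2HSV)
m=(g<75).astype(np.uint8); k,l,s,ce=cv2.connectedComponentsWithStats(m)
for i in range(1,k):
    if s[i][4]>30:
        p=np.argwhere(l==i)[:,::-1].astype(np.float32); r=cv2.minAreaRect(p); print(s[i],r); u,v=r[0][0]+130,r[0][1]+240; print('blank?',p2w('top',u,v,18))
go((440.9,374.2,200,91.4))
```

```text
[29  7  3 36 55] ((29.603918075561523, 24.48634147644043), (1.5852646827697754, 35.048133850097656), 1.9749339818954468)
blank? [441.11264782 350.26132082  18.        ]
[ 14  11  12  26 278] ((19.5, 23.5), (25.0, 11.0), 90.0)
blank? [443.52014873 377.68673661  18.        ]
[35 34  6 21 68] ((36.214866638183594, 44.36081314086914), (20.223148345947266, 4.782852649688721), 81.02737426757812)
blank? [388.03341608 329.9062442   18.        ]
(440.9, 374.2, 200, 91.4) -> [-0.7235, 0.0969, 0.0414] turn 0.8715 | q6 -0.58 yaw 169.8 tilt 0.04
```

Emit:
jog_arm(commands=[[0.85,-0.15,0.02,0.02,0.1],[0.85,-0.3,0.05,0.03,0.2],[0.85,-0.45,0.07,0.04,0.4],[0.85,-0.6,0.09,0.04,0.6],[0.85,-0.727,0.1,0.04,0.871],[0.85,-0.727,0.1,0.04,0.871],[0.85,-0.727,0.1,0.04,0.871],[0.85,-0.727,0.1,0.04,0.871],[0.85,-0.727,0.1,0.04,0.871],[0.85,-0.727,0.1,0.04,0.871]])

```text
t: 32.45
tool_pos: [439.6, 375.6, 199.4]
orientation: [0.043, -3.14, 0.003]
wrist_force: [-0.1, 0.1, -1.5]
gripper_width: 72.7
grip_force: 0.0
```

Run:
```python
from h import *
go((442,375.5,60,91),(442,375.5,10,91)); print(ctrl.get_obs()['tool_pos'],ctrl.get_obs()['q'])
```

```text
(442, 375.5, 60, 91) -> [-0.0053, 0.0003, 0.2788] turn 0.0064 | q6 -2.53 yaw 91.6 tilt 0.13
(442, 375.5, 10, 91) -> [-0.0054, 0.0004, 0.3788] turn 0.0064 | q6 -2.53 yaw 91.6 tilt 0.13
[439.56854825 375.55831695 199.40967013] [ 9.86997948e-01  3.04966276e-01 -1.05218915e-01 -1.36800974e-04
 -1.16294304e+00 -2.53027208e+00]
```

Emit:
jog_arm(commands=[[0.85,-0.005,0,0.1,0],[0.85,-0.005,0,0.2,0],[0.85,-0.005,0,0.3,0],[0.85,-0.005,0,0.37,0],[0.85,-0.005,0,0.4,0],[0.85,-0.005,0,0.41,0],[0.85,-0.005,0,0.41,0],[0.85,-0.005,0,0.41,0]])

```text
t: 33.45
tool_pos: [443.0, 377.1, -2.9]
orientation: [-0.041, 3.139, 0.004]
wrist_force: [-0.4, -0.3, 0.8]
gripper_width: 72.7
grip_force: 0.0
```

Emit:
jog_arm(commands=[[0.85,0,0,0.01,0],[0.85,0,0,0.02,0],[0.85,0,0,0.02,0]])

```text
t: 33.83
tool_pos: [442.1, 375.8, -14.9]
orientation: [0.04, -3.141, 0.001]
wrist_force: [0.0, 0.4, 0.7]
gripper_width: 72.7
grip_force: 0.0
```

Emit:
jog_arm(commands=[[0.85,0,0,0.01,0],[0.85,0,0,0.02,0],[0.85,0,0,0.02,0]])

```text
t: 34.2
tool_pos: [442.1, 375.9, -25.0]
orientation: [0.04, -3.141, 0.002]
wrist_force: [-0.6, -0.0, 0.7]
gripper_width: 72.9
grip_force: 0.0
```

Emit:
jog_arm(commands=[[0.85,0,0,0.008,0],[0.85,0,0,0.008,0],[0.3,0,0,0.008,0],[0.3,0,0,0.008,0],[0.3,0,0,0.008,0],[0.3,0,0,0.008,0],[0.3,0,0,0.008,0],[0.3,0,0,0.008,0]], grip_force=60)

```text
t: 35.2
tool_pos: [442.7, 376.8, -27.7]
orientation: [-0.041, 3.14, 0.002]
wrist_force: [-1.5, 0.5, 5.3]
gripper_width: 48.6
grip_force: 63.0
```

Emit:
jog_arm(commands=[[0.3,0,0,-0.05,0],[0.3,0,0,-0.15,0],[0.3,0,0,-0.25,0],[0.3,0,0,-0.35,0],[0.3,0,0,-0.42,0],[0.3,0,0,-0.42,0]])

```text
t: 35.95
tool_pos: [443.1, 377.2, 183.8]
orientation: [-0.04, 3.138, 0.007]
wrist_force: [0.6, 0.0, -2.7]
gripper_width: 48.1
grip_force: 62.7
```

Run:
```python
from h import *
p=fix2w(F,(-2,0,0)); print(ctrl.get_obs()['gripper_width'],p)
go((p[0],p[1],180,Y+90),(p[0],p[1],49,Y+90))
```

```text
48.097536705847276 [561.39980599 -14.75075633   0.        ]
(np.float64(561.3998059881387), np.float64(-14.750756331989754), 180, np.float64(79.84162436747678)) -> [-0.2166, -0.7897, 0.0049] turn 0.1291 | q6 -2.53 yaw 91.5 tilt 0.3
(np.float64(561.3998059881387), np.float64(-14.750756331989754), 49, np.float64(79.84162436747678)) -> [-0.2158, -0.7909, 0.2669] turn 0.1291 | q6 -2.53 yaw 91.5 tilt 0.3
```

Emit:
jog_arm(commands=[[0.3,-0.03,-0.1,0,0.129],[0.3,-0.06,-0.2,0,0.129],[0.3,-0.09,-0.32,0,0.129],[0.3,-0.12,-0.44,0,0.129],[0.3,-0.155,-0.56,0,0.129],[0.3,-0.19,-0.68,0,0.129],[0.3,-0.216,-0.79,0,0.129],[0.3,-0.216,-0.79,0,0.129],[0.3,-0.216,-0.79,0,0.129],[0.3,-0.216,-0.79,0,0.129]])

```text
t: 37.2
tool_pos: [559.8, -14.9, 180.6]
orientation: [-0.275, -3.128, 0.0]
wrist_force: [-0.0, 0.3, -1.7]
gripper_width: 48.3
grip_force: 62.9
```

Run:
```python
from h import *
p=fix2w(F,(-2,0,0)); print(ctrl.get_obs()['tool_pos'])
go((p[0],p[1],49,Y+90))
```

```text
[559.76541953 -14.88837755 180.61929301]
(np.float64(561.3998059881387), np.float64(-14.750756331989754), 49, np.float64(79.84162436747678)) -> [-0.0037, 0.0009, 0.2632] turn 0.0011 | q6 -2.01 yaw 79.9 tilt 0.11
```

Lower to about 4 mm above, then in small steps.

Emit:
jog_arm(commands=[[0.3,-0.003,0,0.08,0],[0.3,-0.003,0,0.16,0],[0.3,-0.003,0,0.22,0],[0.3,-0.003,0,0.25,0],[0.3,-0.003,0,0.256,0],[0.3,-0.003,0,0.26,0],[0.3,-0.003,0,0.26,0],[0.3,-0.003,0,0.26,0]])

```text
t: 38.2
tool_pos: [562.5, -16.0, 52.5]
orientation: [0.277, 3.128, 0.001]
wrist_force: [-0.5, 0.3, -2.0]
gripper_width: 48.1
grip_force: 62.8
```

Emit:
jog_arm(commands=[[0.3,0,0,0.003,0],[0.3,0,0,0.003,0],[0.3,0,0,0.003,0]])

```text
t: 38.58
tool_pos: [561.9, -16.2, 50.1]
orientation: [-0.278, -3.129, 0.0]
wrist_force: [-0.4, -0.8, -2.2]
gripper_width: 47.9
grip_force: 62.8
```

Emit:
jog_arm(commands=[[0.3,0,0,0.003,0],[0.3,0,0,0.003,0],[0.3,0,0,0.003,0]])

```text
t: 38.95
tool_pos: [562.0, -16.2, 48.6]
orientation: [-0.277, -3.129, 0.0]
wrist_force: [-0.2, 0.8, -2.2]
gripper_width: 48.1
grip_force: 62.8
```

Emit:
jog_arm(commands=[[0.3,0,0,0.003,0],[0.3,0,0,0.003,0],[0.3,0,0,0.003,0]])

```text
t: 39.33
tool_pos: [562.2, -16.1, 47.3]
orientation: [0.277, 3.129, 0.0]
wrist_force: [-0.1, -0.3, -0.8]
gripper_width: 48.0
grip_force: 63.0
```

Emit:
jog_arm(commands=[[0.75,0,0,0,0],[0.75,0,0,0,0],[0.75,0,0,0,0],[0.75,0,0,0,0],[0.75,0,0,-0.03,0],[0.75,0,0,-0.1,0],[0.75,0,0,-0.2,0],[0.75,0,0,-0.3,0],[0.75,0,0,-0.3,0]])

```text
t: 40.45
tool_pos: [565.0, -15.9, 203.4]
orientation: [0.276, 3.118, 0.004]
wrist_force: [-1.3, 0.4, -0.6]
gripper_width: 64.2
grip_force: 0.0
```

```bash
cat > bars.py <<'E'
from h import *
def bars(f):
    b=cv2.imread(f); c=b[170:330,365:470]; h=cv2.cvtColor(c,cv2.COLOR_BGR2HSV)
    m=cv2.inRange(h,(105,120,25),(125,255,255)); k,l,s,_=cv2.connectedComponentsWithStats(m)
    for i in range(1,k):
        if s[i][4]>200:
            r=cv2.minAreaRect(np.argwhere(l==i)[:,::-1].astype(np.float32)+[365,170]); q=np.array(cv2.boxPoints(r))
            P=np.array([p2w('top',*x,14) for x in q]); e=P[1]-P[0] if np.linalg.norm(P[1]-P[0])>np.linalg.norm(P[2]-P[1]) else P[2]-P[1]
            print('bar',P.mean(0).round(1),'yaw',np.degrees(np.arctan2(e[1],e[0])).round(1),r,np.linalg.norm(e).round(0))
E
python3 - <<'E'
from bars import *
snap('top','t10'); bars('raw_t8.png'); bars('raw_t10.png')
print(ctrl.get_obs()['tool_pos'],ctrl.get_obs()['q'])
E
```

```text
Traceback (most recent call last):
  File "bars.py", line 7, in bars
    r=cv2.minAreaRect(np.argwhere(l==i)[:,::-1].astype(np.float32)+[365,170]); q=np.array(cv2.boxPoints(r))
cv2.error: OpenCV(4.12.0) /io/opencv/modules/imgproc/src/convhull.cpp:143: error: (-215:Assertion failed) total >= 0 && (depth == CV_32F || depth == CV_32S) in function 'convexHull'
```

```bash
sed -i 's/+\[365,170\])/+np.float32([365,170]))/' bars.py
python3 - <<'E'
from bars import *
bars('raw_top0.png'); bars('raw_t8.png'); bars('raw_t10.png')
print(ctrl.get_obs()['tool_pos'],ctrl.get_obs()['q'])
E
```

```text
bar [ 524.5 -282.1   14. ] yaw -171.7 ((392.4960021972656, 236.7279815673828), (71.37529754638672, 7.692074775695801), 79.69515228271484) 196.0
bar [ 440.9 -396.2   14. ] yaw -172.5 ((435.6800231933594, 267.7400207519531), (73.07470703125, 7.870959281921387), 79.69515228271484) 196.0
bar [ 502.4 -285.5   14. ] yaw -172.0 ((393.9530334472656, 244.567138671875), (55.08994674682617, 7.704482555389404), 79.99201965332031) 150.0
bar [ 440.9 -396.2   14. ] yaw -172.5 ((435.67999267578125, 267.739990234375), (73.07470703125, 7.870959281921387), 79.69515228271484) 196.0
[563.14283473 -15.85150924 200.4100617 ] [ 2.59519236e-01  2.74342067e-01 -1.46160782e-01  1.06325576e-04
 -1.14391328e+00 -2.00722173e+00]
```

Run:
```python
from h import *
b=cv2.imread('raw_t10.png'); print(b[237,388:400].tolist(), b[268,430:442].tolist())
c=b[140:380,355:520]; h=cv2.cvtColor(c,cv2.COLOR_BGR2HSV)
m=cv2.inRange(h,(100,80,15),(130,255,255)); k,l,s,_=cv2.connectedComponentsWithStats(m)
print([ (x[:4]+[355,140,0,0]).tolist()+[int(x[4])] for x in s[1:] if x[4]>15])
```

```text
[[114, 117, 112], [61, 39, 26], [87, 58, 40], [80, 53, 35], [84, 56, 37], [80, 52, 38], [80, 54, 37], [82, 52, 35], [79, 55, 37], [72, 70, 69], [87, 94, 90], [86, 90, 88]] [[125, 133, 131], [105, 109, 106], [68, 43, 33], [79, 51, 35], [82, 54, 33], [85, 62, 47], [81, 51, 36], [83, 55, 41], [79, 53, 36], [81, 53, 36], [81, 69, 58], [89, 91, 90]]
[[383, 201, 20, 72, 545], [426, 232, 21, 73, 585]]
```

Run:
```python
from h import *
go((523.5,-283,180,98),(523.5,-283,20,98))
```

```text
(523.5, -283, 180, 98) -> [-0.0157, -0.54, 0.0395] turn -0.2015 | q6 -2.01 yaw 79.9 tilt 0.37
(523.5, -283, 20, 98) -> [-0.0139, -0.5409, 0.3595] turn -0.2015 | q6 -2.01 yaw 79.9 tilt 0.37
```

Emit:
jog_arm(commands=[[0.45,-0.003,-0.1,0,-0.1],[0.45,-0.006,-0.2,0,-0.2],[0.45,-0.01,-0.32,0.02,-0.2],[0.45,-0.014,-0.44,0.05,-0.2],[0.45,-0.015,-0.54,0.1,-0.2],[0.45,-0.015,-0.54,0.2,-0.2],[0.45,-0.015,-0.54,0.3,-0.2],[0.45,-0.014,-0.541,0.36,-0.2],[0.45,-0.014,-0.541,0.36,-0.2],[0.45,-0.014,-0.541,0.36,-0.2]])

```text
t: 41.75
tool_pos: [522.0, -283.9, 18.1]
orientation: [-0.216, 3.133, -0.001]
wrist_force: [0.0, -0.5, 0.2]
gripper_width: 38.6
grip_force: 0.0
```

Emit:
jog_arm(commands=[[0.45,0,0,0,0],[0.45,0,0,0,0]])

```text
t: 42.0
tool_pos: [522.0, -283.8, 18.5]
orientation: [-0.215, 3.132, -0.001]
wrist_force: [1.2, -0.5, -0.6]
gripper_width: 38.5
grip_force: 0.0
```

Run:
```python
from h import *
go((523.5,-283,-16,98)); print(ctrl.get_obs()['tool_pos'])
snap('side','s11'); o=ctrl.get_obs()['tool_pos']
a=cv2.imread('raw_s11.png'); p=w2p('side',o).astype(int); print(p,((w2p('side',o+[0,0,30])-p+40)*7),(w2p('side',(523.5,-283,14))-p+40)*7)
cv2.imwrite('pics/c11.png',cv2.resize(a[p[1]-50:p[1]+30,p[0]-40:p[0]+40],None,fx=7,fy=7,interpolation=cv2.INTER_CUBIC))
```

```text
(523.5, -283, -16, 98) -> [-0.003, 0.0012, 0.069] turn -0.0014 | q6 -1.21 yaw 97.9 tilt 0.14
[ 522.02419447 -283.76358494   18.49784849]
[306 185] [285.9260704  227.81841674] [282.5441437  288.43148873]
```

Emit:
jog_arm(commands=[[0.65,-0.003,0.001,0.01,0],[0.65,-0.003,0.001,0.03,0],[0.65,-0.003,0.001,0.05,0],[0.65,-0.003,0.001,0.069,0],[0.65,-0.003,0.001,0.069,0]])

```text
t: 42.68
tool_pos: [521.7, -282.7, -18.8]
orientation: [0.215, -3.132, -0.001]
wrist_force: [-0.2, -0.9, 0.3]
gripper_width: 55.6
grip_force: 0.0
```

Emit:
jog_arm(commands=[[0.65,0,0,0.008,0],[0.65,0,0,0.014,0],[0.65,0,0,0.014,0]])

```text
t: 43.05
tool_pos: [522.5, -282.9, -24.5]
orientation: [0.215, -3.134, -0.0]
wrist_force: [-1.0, 0.6, 0.4]
gripper_width: 55.7
grip_force: 0.0
```

Emit:
jog_arm(commands=[[0,0,0,0,0],[0,0,0,0,0],[0,0,0,0,0],[0,0,0,0,0],[0,0,0,0,0],[0,0,0,0,0]], grip_force=50)

```text
t: 43.8
tool_pos: [522.9, -283.0, -24.0]
orientation: [-0.216, 3.134, -0.0]
wrist_force: [0.2, -0.9, 4.7]
gripper_width: 17.6
grip_force: 49.2
```

Emit:
jog_arm(commands=[[0,0,0,-0.05,0],[0,0,0,-0.15,0],[0,0,0,-0.27,0],[0,0,0,-0.39,0],[0,0,0,-0.41,0],[0,0,0,-0.41,0]])

```text
t: 44.55
tool_pos: [522.2, -282.5, 179.9]
orientation: [0.214, -3.134, -0.002]
wrist_force: [-0.1, 0.2, -1.9]
gripper_width: 18.2
grip_force: 49.2
```

Run:
```python
from h import *
p=fix2w(F,(46.3,0,0)); print(ctrl.get_obs()['gripper_width'],p)
go((p[0],p[1],180,Y))
```

```text
18.167960227496117 [608.94265505 -23.2694125    0.        ]
(np.float64(608.9426550511077), np.float64(-23.26941250393), 180, np.float64(-10.158375632523212)) -> [-0.2425, 0.4899, 0.0004] turn -0.8001 | q6 -1.21 yaw 97.8 tilt 0.07
```

Emit:
jog_arm(commands=[[0,-0.04,0.08,0,-0.1],[0,-0.08,0.17,0,-0.2],[0,-0.13,0.27,0,-0.3],[0,-0.18,0.37,0,-0.4],[0,-0.22,0.44,0,-0.5],[0,-0.242,0.49,0,-0.6],[0,-0.242,0.49,0,-0.7],[0,-0.242,0.49,0,-0.8],[0,-0.242,0.49,0,-0.8],[0,-0.242,0.49,0,-0.8]])

```text
t: 45.8
tool_pos: [608.2, -23.9, 178.7]
orientation: [2.012, -2.409, -0.003]
wrist_force: [-0.1, -0.5, -1.7]
gripper_width: 17.8
grip_force: 49.3
```

Emit:
jog_arm(commands=[[0,0,0,0,0],[0,0,0,0,0],[0,0,0,0,0]])

```text
t: 46.18
tool_pos: [609.0, -23.8, 180.7]
orientation: [-2.016, 2.409, -0.0]
wrist_force: [-0.7, -1.1, -1.6]
gripper_width: 17.8
grip_force: 49.3
```

Run:
```python
from h import *
p=fix2w(F,(46.3,0,0)); print(ctrl.get_obs()['tool_pos'])
go((p[0],p[1],98,Y),(p[0],p[1],81,Y))
```

```text
[609.00936369 -23.75482042 180.70960472]
(np.float64(608.9426550511077), np.float64(-23.26941250393), 98, np.float64(-10.158375632523212)) -> [-0.0009, 0.0003, 0.1654] turn -0.0001 | q6 -0.4 yaw 169.8 tilt 0.01
(np.float64(608.9426550511077), np.float64(-23.26941250393), 81, np.float64(-10.158375632523212)) -> [-0.0009, 0.0003, 0.1994] turn -0.0001 | q6 -0.4 yaw 169.8 tilt 0.01
```

Emit:
jog_arm(commands=[[0,0,0,0.06,0],[0,0,0,0.12,0],[0,0,0,0.155,0],[0,0,0,0.166,0],[0,0,0,0.17,0],[0,0,0,0.17,0]])

```text
t: 46.92
tool_pos: [609.6, -23.6, 96.5]
orientation: [-2.016, 2.408, -0.001]
wrist_force: [-0.0, 0.4, -1.2]
gripper_width: 17.9
grip_force: 49.3
```

Emit:
jog_arm(commands=[[0,0,0,0.004,0],[0,0,0,0.008,0],[0,0,0,0.008,0]])

```text
t: 47.3
tool_pos: [608.9, -23.7, 91.5]
orientation: [2.016, -2.409, -0.0]
wrist_force: [-0.0, -0.1, -0.8]
gripper_width: 17.9
grip_force: 49.3
```

Emit:
jog_arm(commands=[[0,0,0,0.003,0],[0,0,0,0.006,0],[0,0,0,0.006,0]])

```text
t: 47.68
tool_pos: [608.9, -23.7, 88.4]
orientation: [2.016, -2.409, -0.0]
wrist_force: [0.9, -0.4, -2.0]
gripper_width: 17.7
grip_force: 49.3
```

Emit:
jog_arm(commands=[[0,0,0,0.004,0],[0,0,0,0.008,0],[0,0,0,0.012,0],[0,0,0,0.012,0]])

```text
t: 48.18
tool_pos: [608.8, -23.7, 82.3]
orientation: [2.016, -2.409, -0.0]
wrist_force: [-0.1, -0.3, -1.8]
gripper_width: 17.6
grip_force: 49.3
```

Emit:
jog_arm(commands=[[0,0,0,0.003,0],[0,0,0,0.003,0],[0,0,0,0.003,0]])

```text
t: 48.55
tool_pos: [609.0, -23.7, 81.1]
orientation: [-2.016, 2.409, 0.0]
wrist_force: [-1.0, 0.0, -1.6]
gripper_width: 18.1
grip_force: 49.3
```

Close enough (about 1 mm); release with a modest opening and go for bar B.

Emit:
jog_arm(commands=[[0,0,0,0.002,0],[0,0,0,0.002,0],[0.5,0,0,0.002,0],[0.5,0,0,0.002,0],[0.5,0,0,0.002,0],[0.5,0,0,-0.05,0],[0.5,0,0,-0.15,0],[0.5,0,0,-0.24,0],[0.5,0,0,-0.24,0],[0.5,0,0,-0.24,0]])

```text
t: 49.8
tool_pos: [608.5, -23.6, 200.8]
orientation: [2.016, -2.409, -0.001]
wrist_force: [-0.6, -0.1, -1.0]
gripper_width: 42.6
grip_force: 0.0
```

```bash
sed -i 's/(105,120,25)/(100,80,15)/' bars.py
python3 - <<'E'
from bars import *
snap('top','t12'); bars('raw_top0.png'); bars('raw_t12.png')
go((440,-397,150,98),(440,-397,20,98))
E
```

```text
bar [ 524.1 -282.5   14. ] yaw -171.9 ((392.6333923339844, 236.88626098632812), (72.07894134521484, 8.000358581542969), 79.82449340820312) 198.0
bar [ 440.8 -396.4   14. ] yaw -172.5 ((435.73199462890625, 267.7760009765625), (73.52191162109375, 8.139286994934082), 79.69515228271484) 197.0
bar [ 440.8 -396.6   14. ] yaw -172.8 ((435.8121032714844, 267.76849365234375), (73.51118469238281, 8.283766746520996), 79.99201965332031) 197.0
(440, -397, 150, 98) -> [0.7942, 0.1994, 0.1007] turn 0.7983 | q6 -0.4 yaw 169.8 tilt 0.12
(440, -397, 20, 98) -> [0.7941, 0.1989, 0.3607] turn 0.7983 | q6 -0.4 yaw 169.8 tilt 0.12
```

Emit:
jog_arm(commands=[[0.65,0.1,0.02,0,0.1],[0.65,0.2,0.05,0,0.2],[0.65,0.32,0.08,0,0.3],[0.65,0.44,0.11,0,0.42],[0.65,0.56,0.14,0.02,0.54],[0.65,0.68,0.17,0.04,0.66],[0.65,0.794,0.199,0.08,0.8],[0.65,0.794,0.199,0.14,0.8],[0.65,0.794,0.199,0.2,0.8],[0.65,0.794,0.199,0.2,0.8]])

```text
t: 51.1
tool_pos: [438.5, -395.8, 97.3]
orientation: [0.214, -3.127, -0.008]
wrist_force: [-0.6, -0.4, 0.6]
gripper_width: 55.7
grip_force: 0.0
```

Emit:
jog_arm(commands=[[0.65,0,0,0,0],[0.65,0,0,0,0],[0.65,0,0,0,0]])

```text
t: 51.48
tool_pos: [441.8, -397.1, 102.3]
orientation: [-0.216, 3.132, -0.002]
wrist_force: [0.5, -0.4, 0.6]
gripper_width: 55.6
grip_force: 0.0
```

Run:
```python
from h import *
go((440,-397,-18,97.5)); print(ctrl.get_obs()['tool_pos'])
```

```text
(440, -397, -18, 97.5) -> [0.004, 0.001, 0.2405] turn 0.0043 | q6 -0.97 yaw 97.9 tilt 0.12
[ 441.8282047  -397.10049809  102.26322125]
```

Emit:
jog_arm(commands=[[0.65,0.004,0.001,0.08,0.004],[0.65,0.004,0.001,0.15,0.004],[0.65,0.004,0.001,0.2,0.004],[0.65,0.004,0.001,0.23,0.004],[0.65,0.004,0.001,0.24,0.004],[0.65,0.004,0.001,0.246,0.004],[0.65,0.004,0.001,0.252,0.004],[0.65,0.004,0.001,0.252,0.004]])

```text
t: 52.48
tool_pos: [439.3, -396.9, -24.5]
orientation: [-0.205, 3.134, -0.001]
wrist_force: [-0.8, -0.3, 0.4]
gripper_width: 55.7
grip_force: 0.0
```

Emit:
jog_arm(commands=[[0,0,0,0,0],[0,0,0,0,0],[0,0,0,0,0],[0,0,0,0,0],[0,0,0,0,0],[0,0,0,0,0]])

```text
t: 53.22
tool_pos: [439.4, -396.9, -24.4]
orientation: [-0.206, 3.134, -0.001]
wrist_force: [-0.4, 2.1, 5.3]
gripper_width: 18.4
grip_force: 49.4
```

Emit:
jog_arm(commands=[[0,0,0,-0.05,0],[0,0,0,-0.15,0],[0,0,0,-0.27,0],[0,0,0,-0.39,0],[0,0,0,-0.41,0],[0,0,0,-0.41,0]])

```text
t: 53.98
tool_pos: [438.8, -396.2, 179.5]
orientation: [-0.205, 3.135, 0.002]
wrist_force: [-0.3, -0.5, -2.2]
gripper_width: 17.8
grip_force: 49.2
```

Run:
```python
from h import *
p=fix2w(F,(-53.7,0,0)); print(ctrl.get_obs()['gripper_width'],p,ctrl.get_obs()['tool_pos'])
go((p[0],p[1],190,Y))
```

```text
17.79455794922009 [510.51025533  -5.6324432    0.        ] [ 438.79448033 -396.22215302  179.45825284]
(np.float64(510.5102553348156), np.float64(-5.632443203846673), 190, np.float64(-10.158375632523212)) -> [-0.2438, 0.7559, -0.0202] turn -0.8041 | q6 -0.98 yaw 97.5 tilt 0.07
```

Emit:
jog_arm(commands=[[0,-0.03,0.1,-0.02,-0.1],[0,-0.06,0.2,-0.02,-0.2],[0,-0.1,0.31,-0.02,-0.3],[0,-0.14,0.42,-0.02,-0.4],[0,-0.17,0.53,-0.02,-0.5],[0,-0.21,0.64,-0.02,-0.6],[0,-0.244,0.756,-0.02,-0.7],[0,-0.244,0.756,-0.02,-0.804],[0,-0.244,0.756,-0.02,-0.804],[0,-0.244,0.756,-0.02,-0.804]])

```text
t: 55.22
tool_pos: [509.8, -6.7, 188.5]
orientation: [2.011, -2.41, -0.002]
wrist_force: [0.8, -0.4, -1.7]
gripper_width: 17.7
grip_force: 49.3
```

Emit:
jog_arm(commands=[[0,0,0,0,0],[0,0,0,0,0],[0,0,0,0,0]])

```text
t: 55.6
tool_pos: [510.7, -6.4, 190.2]
orientation: [-2.015, 2.41, -0.0]
wrist_force: [-0.1, 0.3, -1.5]
gripper_width: 17.8
grip_force: 49.3
```

Run:
```python
from h import *
p=fix2w(F,(-53.7,0,0)); print(ctrl.get_obs()['tool_pos'])
go((p[0],p[1],96,Y))
```

```text
[510.69512337  -6.42958933 190.16787109]
(np.float64(510.5102553348156), np.float64(-5.632443203846673), 96, np.float64(-10.158375632523212)) -> [-0.0015, 0.0007, 0.1883] turn -0.0005 | q6 -0.48 yaw 169.8 tilt 0.01
```

Emit:
jog_arm(commands=[[0,-0.001,0,0.06,0],[0,-0.001,0,0.12,0],[0,-0.001,0,0.16,0],[0,-0.001,0,0.18,0],[0,-0.001,0,0.188,0],[0,-0.001,0,0.188,0]])

```text
t: 56.35
tool_pos: [511.3, -5.5, 96.6]
orientation: [-2.016, 2.408, -0.001]
wrist_force: [-1.2, -0.5, -1.9]
gripper_width: 17.6
grip_force: 49.3
```

Emit:
jog_arm(commands=[[0,0,0,0.004,0],[0,0,0,0.008,0],[0,0,0,0.012,0],[0,0,0,0.014,0],[0,0,0,0.014,0]])

```text
t: 56.98
tool_pos: [510.8, -5.6, 89.0]
orientation: [2.016, -2.409, -0.0]
wrist_force: [-0.4, -0.3, -1.3]
gripper_width: 17.9
grip_force: 49.3
```

Emit:
jog_arm(commands=[[0,0,0,0.004,0],[0,0,0,0.008,0],[0,0,0,0.012,0],[0,0,0,0.016,0],[0,0,0,0.016,0]])

```text
t: 57.6
tool_pos: [510.7, -5.6, 80.9]
orientation: [2.016, -2.409, -0.0]
wrist_force: [-0.2, 0.2, -0.9]
gripper_width: 17.7
grip_force: 49.3
```

Seated without resistance; release, withdraw and look.

Emit:
jog_arm(commands=[[0,0,0,0.002,0],[0,0,0,0.002,0],[0.5,0,0,0.002,0],[0.5,0,0,0.002,0],[0.5,0,0,0.002,0],[0.5,0,0,-0.05,0],[0.5,0,0,-0.15,0],[0.5,0,0,-0.26,0],[0.5,0,0,-0.3,0],[0.5,0,0,-0.3,0]])

```text
t: 58.85
tool_pos: [511.7, -5.3, 232.9]
orientation: [-2.014, 2.406, -0.003]
wrist_force: [0.2, 0.1, -0.7]
gripper_width: 42.8
grip_force: 0.0
```

Emit:
jog_arm(commands=[[0.5,0.1,0.02,0,0],[0.5,0.22,0.05,0,0],[0.5,0.34,0.08,0,0],[0.5,0.46,0.1,0,0],[0.5,0.58,0.1,0,0],[0.5,0.65,0.1,0,0],[0.5,0.65,0.1,0,0]])

```text
t: 59.72
tool_pos: [402.8, -318.1, 228.7]
orientation: [2.01, -2.412, -0.006]
wrist_force: [0.3, 0.6, -0.6]
gripper_width: 42.7
grip_force: 0.0
```

Run:
```python
from h import *
snap('top','t13'); snap('side','s13')
a=cv2.imread('raw_t13.png')[140:290,170:350]; b=cv2.imread('raw_s13.png')[170:300,220:350]
f=lambda x,k:cv2.resize(x,None,fx=k,fy=k,interpolation=cv2.INTER_CUBIC)
A=f(a,2.4);B=f(b,2.77)[:360]; cv2.imwrite('pics/end.png',np.hstack([A,B]))
for fx,z in((-55,118),(45,118)): print([ (w2p('top',fix2w(F,(fx,y,z)))-[170,140]).dot(np.eye(2)*2.4).round(0).tolist() for y in(100,-100)])
```

```text
[[202.0, 212.0], [388.0, 246.0]]
[[220.0, 121.0], [403.0, 155.0]]
```

View pics/end.png

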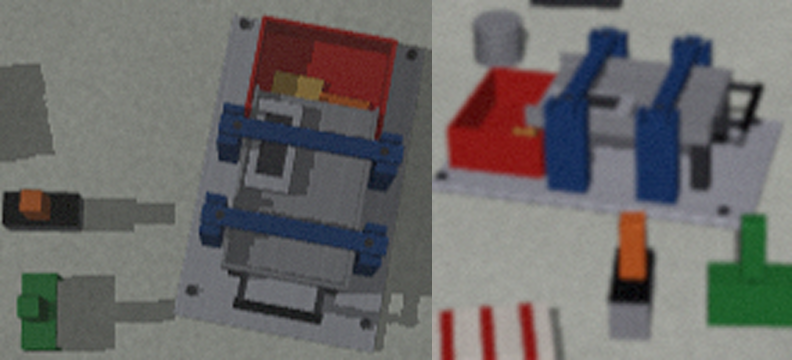

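The view shows both bars in their saddles, the scraper upright at (38,208), and the tray flat. The blank is at (270,143), nearer the lip than where I put it. Checking its position.

Run:
```python
from h import *
inv=lambda w:np.array([[np.cos(F[2]),np.sin(F[2])],[-np.sin(F[2]),np.cos(F[2])]])@(w[:2]-F[:2])
for n,(u,v) in dict(tl=(258,96),tr=(297,100),bl=(243,186),br=(285,192)).items():
    print(n,inv(p2w('top',170+u/2.4,140+v/2.4,93)).round(0))
for f in('t12','t13'):
    b=cv2.imread(f'raw_{f}.png'); cv2.imwrite(f'x_{f}.png',b)
# bar ends
for n,(u,v) in dict(lowL=(222,120),lowR=(402,152),upL=(203,213),upR=(385,245)).items(): print(n,inv(p2w('top',170+u/2.4,140+v/2.4,118)).round(0))
```

```text
tl [86. 66.]
tr [90. 23.]
bl [-15.  63.]
br [-13.  17.]
lowL [47. 98.]
lowR [ 48. -98.]
upL [-56.  99.]
upR [-54. -97.]
```

Run:
```python
from h import *
g=cv2.cvtColor(cv2.imread('raw_t13.png'),cv2.COLOR_BGR2GRAY)
# sample along fixture y at several fixture x at z=93, step 2.5 mm
ys=np.arange(75,-11,-2.5); print('y   ',ys.astype(int).tolist())
for fx in (75,66,28,20,10,0,-8):
    P=np.float32([w2p('top',fix2w(F,(fx,y,93))) for y in ys]); print(fx,cv2.remap(g,P[:,:1],P[:,1:],cv2.INTER_LINEAR).ravel().tolist())
```

```text
y    [75, 72, 70, 67, 65, 62, 60, 57, 55, 52, 50, 47, 45, 42, 40, 37, 35, 32, 30, 27, 25, 22, 20, 17, 15, 12, 10, 7, 5, 2, 0, -2, -5, -7, -10]
75 [56, 65, 79, 72, 67, 102, 107, 102, 105, 110, 108, 107, 106, 104, 112, 109, 105, 105, 106, 106, 108, 106, 106, 104, 73, 61, 66, 65, 64, 62, 64, 66, 69, 96, 91]
66 [40, 45, 57, 61, 70, 89, 95, 92, 68, 41, 44, 44, 47, 46, 43, 42, 42, 45, 47, 49, 74, 113, 109, 109, 59, 61, 66, 64, 62, 64, 64, 65, 78, 95, 94]
28 [52, 71, 77, 66, 65, 81, 89, 92, 76, 43, 44, 46, 48, 43, 45, 47, 46, 45, 46, 50, 74, 102, 108, 104, 83, 61, 65, 65, 65, 65, 64, 64, 68, 94, 92]
20 [55, 82, 90, 75, 69, 117, 111, 111, 84, 52, 48, 47, 47, 49, 47, 45, 45, 44, 46, 49, 64, 116, 107, 111, 68, 62, 65, 64, 67, 66, 65, 64, 67, 81, 93]
10 [77, 94, 86, 73, 74, 102, 112, 107, 90, 45, 43, 44, 42, 44, 46, 48, 46, 44, 44, 46, 69, 105, 108, 104, 83, 66, 65, 59, 66, 64, 65, 67, 90, 98, 95]
0 [110, 101, 97, 73, 75, 98, 110, 111, 106, 101, 105, 109, 103, 102, 95, 102, 105, 101, 103, 99, 100, 105, 106, 104, 80, 63, 66, 66, 67, 68, 67, 67, 71, 94, 91]
-8 [113, 106, 90, 69, 69, 120, 108, 112, 110, 109, 109, 110, 111, 110, 108, 108, 108, 109, 111, 109, 110, 110, 106, 109, 70, 65, 66, 64, 65, 64, 64, 66, 81, 94, 91]
```

```bash
python3 -c "
from workcell import ticket; print(ticket.hand_in())"
```

```text
the job is handed in; nothing more can be done
None
```

I completed every step and handed the job in at about 60 s on the robot's clock; the hand-in gave no verdict. The final pictures show the leftovers in the cup (green is gone from the tray, so taken to be under the lip), the tray flat, both bars seated and the scraper upright. The blank lies flat and lengthwise but was knocked off-centre, to about 39 mm along and 40 mm across, within the limits of 56 and 50 mm.

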